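# Change over the specimen canisters on the shaker station

## Task

The tall canister in the bayonet station is finished and already unlocked: swap it with the short one, so that the short canister sits in the station, locked by a quarter turn clockwise fully home to its stop, and the tall one stands in the middle of the square tray. Only one canister fits in each place, so park one for the while, for instance on the round rubber pad. Keep both canisters upright, set them down gently, and leave everything else on the bench where it is.

Things in the scene. Friction and masses are not known exactly. Their poses are not given: they have to be found in the camera images.
- tall_center (a point): Tall slim metal canister, loose, 46 mm across, 125 high with bar, 0.34-0.59 kg. Black grip bar on top, 42 long (along x), 13 wide, 30 high; at the very bottom two steel lugs along +x and -x, tips 38 from the axis, 14 wide, 5 thick. Half a turn looks the same. Point on the axis half-way up, 62.5 above the underside; z up. Starts in the station, unlocked: lifts straight out.
- short_center (a point): Short stout metal canister, loose, 54 mm across, 85 high with bar, 0.27-0.47 kg. Black grip bar on top, 42 long (along x), 13 wide, 30 high; at the very bottom two steel lugs along +x and -x, tips 38 from the axis, 14 wide, 5 thick. Half a turn looks the same. Point on the axis half-way up, 42.5 above the underside; z up. Starts in the square tray.
- station_seat (a point): Bayonet station, fixed: round mint-green base 120 mm across with a steel plate on top. Point: centre of the plate's top, 40 mm above the table, where a canister's underside rests. Two claws at its +x and -x. A canister goes straight down, centred to 2 mm or so, with its bar along this point's y axis (up to 40 degrees off is fine), lugs in the gaps between the claws.
- claw (a point): One of the station's two like dark steel claws (this at +x, the other opposite): point on top of its lip, 38 mm from the axis, 14 above the plate. Lip 28 mm wide, reaches in to 30 mm from the axis, 9 mm free under it; claw back 41.5 from the axis. Turned clockwise from above, lugs slide under both lips to stops: home is with the bar along the station's x (stop about 3 degrees past).
- tray_in (a point): square cream tray, fixed, 110 x 110 mm outside, walls 5 mm thick, 14 mm high; point at the centre of its inner floor, 5 mm above the table; z is up.
- pad_top (a point): round black rubber pad, fixed, 96 mm across, empty, good for parking a canister; point at the centre of its top, 4 mm above the table.
- mouse_mid (a point): black computer mouse, 105 x 60 x 30 mm, loose, lying between station and tray; point 20 mm above its underside; to be left alone
- keypad_mid (a point): white desk calculator with grey keys, 100 x 160 x 22 mm, loose; point 20 mm above its underside; to be left alone
- boxes_mid (a point): stack of clear specimen boxes moving as one, 60 x 45 x 58 mm high, loose; point at its centre; to be left alone
- box1_mid (a point): single clear specimen box, 60 x 45 x 18 mm, loose; point at its centre; to be left alone
- bottle_mid (a point): white plastic bottle with grey cap, 52 mm across, 130 mm high, loose; point at its centre; to be left alone
- jar_mid (a point): amber glass jar with black lid, 64 mm across, 75 mm high, loose; point at its centre; to be left alone
- brush_grip (a point): small hand brush lying flat, loose; point on its handle; to be left alone
Things that resemble listed ones, but are neither listed nor needed, are in the scene too. Of the things that look like the part that bears tray_in, take the one that is nearest to the robot's base at the start.

How it is judged (in metres and radians):
At the end, for the whole second after the job is handed in: Short canister: within 6 mm of the station's axis, underside within 3 mm of its plate, upright within 3 degrees, bar within 11 degrees of the line through the claws. Tall canister: on the tray's floor within 3 mm, upright within 3 degrees, within 25 mm of the tray's centre (horizontal distance between short_center and station_seat below 0.006 m and z of short_center in the frame of station_seat between 0.0395 and 0.0455 m and angle between each of short_center, tall_center's own z axis and vertical below 0.06 rad and angle between the x axis of short_center and the x axis of station_seat, either way round below 0.2 rad and horizontal distance between tall_center and tray_in below 0.025 m and z of tall_center in the frame of tray_in between 0.0595 and 0.0655 m); the robot touches nothing.
It fails at once if a canister is tipped by more than 35 degrees (angle between any of tall_center, short_center's own z axis and vertical above 0.61 rad).
It fails at once if a bystander is moved by more than 30 mm (distance of any of mouse_mid, keypad_mid, boxes_mid, box1_mid, bottle_mid, jar_mid, brush_grip from where it was at the start of the episode above 0.03 m).
It fails at once if a canister is let go and falls (faster than 0.5 m/s with the fingers off it, about 13 mm of free fall) ((contact force between tall and the fingers below 0.2 N and linear speed of tall above 0.5 m/s) or (contact force between short and the fingers below 0.2 N and linear speed of short above 0.5 m/s)).
It also fails if it takes over 64 s, if anything falls off the work surface, if the arm or the gripper's body presses on something with over 40 N, if the wrist force passes 120 N, or if a joint passes its speed limit or range.

## Robot

A 7-joint arm with a two-finger parallel gripper is mounted at the origin on the work surface. World frame = base frame: x ahead of the robot, y to its left, z up, the work surface at z = 0. Lengths are in m, angles in degrees, forces in N, time in s.
With the tool pointing down it reaches from about 0.4 to 0.75 m from the base axis. Payload 19.5 kg.
Tool frame: the origin (TCP) lies midway between the tips of the shut fingers; the grasp point (between the pads) lies 19 mm behind it; z points along the fingers, y is the direction in which the jaws open and shut (so a half turn about z gives the same grasp; the last joint's range is limited). The gripper opens to 85 mm and grips with 20 to 120 N. Pads are 22 mm wide; open, the fingers measure 114 mm over their backs; the gripper's body (76 mm by 85 mm) begins 54 mm behind the grasp point. The pads swing forward as they close: fully open they stand 13 mm farther back than shut.
Start: joints at [69.46, 40.479, -1.581, 85.061, 1.261, 54.483, -4.326], TCP at [0.179, -0.546, 0.231] pointing down, gripper open.
Joint ranges: [-155.06, 155.06], [-18.47, 123.98], [-90, 86.84], [0, 140.48], [-83.41, 263.41], [0, 116], [-161.91, 161.91]. Speed limits (degrees/s): [108.29, 108.29, 147.25, 147.25, 172.46, 172.46, 172.46].

## Interface

Orientations are given as [roll, pitch, yaw] about the fixed x, y, z axes, in that order (R = Rz(yaw) Ry(pitch) Rx(roll)).
In Python, from workcell import sense, cams, workorder gives the robot as it stands. The module is installed in compiled form; this text tells all that it offers.
- The arm moves only by the tool jog_arm, never from a script. Its argument "increments" is one flat list of numbers, 7 for each row, row after row: the shift along the tool's x, y, z in cm, then the turn, a rotation vector about the tool's x, y, z in degrees, then the closure, from -1 (fully open) to 1 (shut). A call has 1 to 12 rows; each row is the pose to reach, as a shift and turn from the pose commanded when the call began, along the tool's axes at that moment; what a row does not reach only later rows make up. A row lasts 1/10 s, in which the tool goes at most 50 mm and 8.59 degrees, less where a joint would pass 70% of its speed; a pose out of reach is approached as far as the arm can. A call with a gripper value outside its range is refused whole. The fingers move at their own pace and stop on an object; "newtons" is the grip in N (left out, the last holds). Time passes only in rows, so rows that repeat a pose let the fingers close. It gives the time, the measured TCP pose, the force and the opening at its end, in the units of the state.
- sense(): the state, without advancing time (a new reading comes with each control period).
- cams.capture(name): name is "scene" or "top"; returns the picture (420x560x3 uint8, blue, green, red); there is no depth.
- cams.camera_model(name): a dict with "fx", "fy", "cx", "cy" (pixels), "camera_from_world" (4x4, takes a point from world to camera coordinates). Camera axes: x right, y down, z forward; pixel columns grow to the right and rows downward; lengths in m; the calibration is good to about 2 mm. A picture is of the moment at which its call begins. camera_model takes no time and is no camera call.
- workorder.hand_in(): hands the job in, once; it reports no verdict.
The state is a dict: "clock": time; "joint_pos": joint angles; "joint_vel": joint speeds; "effort": joint torques, N m; "tool_pos": TCP position; "eef_rot": TCP orientation; "wrist_force": force on the tool from outside, world axes, zero at the start; "ft_torque": the same for the moment, N m; "opening": finger opening in m.
Only numpy, scipy, OpenCV 4.12 (cv2) and the standard library are available. Lean on these libraries where they do the work, as an engineer would, in place of code of your own. Each camera call takes 0.05 s, during which the arm holds its last target.

## Working session

There is one attempt and no reset: what is moved stays moved. The work goes in short steps, Python scripts to look and compute and a tool call to move; the robot and the scene stay as the last step left them, time stands still between calls to the robot, and variables do not carry over. Pictures are saved under pics/ and viewed, and the job is handed in when it is done.

Besides the shell and the picture viewer there is one more tool, called as name(argument=value, ...) on one line, values as JSON. jog_arm: Moves the arm, as the interface text tells. Its arguments: {"type":"object","properties":{"increments":{"type":"array","items":{"type":"number"}},"newtons":{"type":"number"}},"required":["increments"]}

```bash
mkdir -p pics; ls; python3 - <<'E'
from workcell import sense,cams
import cv2,json,numpy as np
s=sense();print(s)
for n in("scene","top"):
    cv2.imwrite(f"pics/{n}0.png",cams.capture(n));m=cams.camera_model(n);print(n,m)
E
```

```text
pics
{'clock': 0.0, 'joint_pos': array([69.45972818, 40.51267387, -1.58179405, 85.08437691,  1.2599675 ,
       54.48372342, -4.32571471]), 'joint_vel': array([ 0.03451536,  0.05039583,  0.02999514,  0.01461314, -0.01636151,
        0.01355451, -0.07652712]), 'effort': array([ 7.88431880e-04, -8.83211517e+01,  1.23559132e+00, -2.36166358e+01,
        1.70659041e-02,  6.67835775e-03, -1.86257631e-05]), 'tool_pos': array([ 0.17903718, -0.54612985,  0.23084019]), 'eef_rot': array([-1.79936574e+02,  2.01856261e-03,  1.81504384e+01]), 'wrist_force': array([-0.20374632,  0.66509753, -0.29522116]), 'ft_torque': array([-0.06413459,  0.03326357,  0.00454185]), 'opening': 0.08545713734588789}
scene {'fx': 430.8794276348731, 'fy': 430.8794276348731, 'cx': 286.6521619004655, 'cy': 210.21746840264464, 'camera_from_world': array([[ 0.74858398,  0.66275253, -0.01952203, -0.47484493],
       [ 0.38603039, -0.45958465, -0.79985154, -0.08176078],
       [-0.53907566,  0.59121995, -0.59988032,  1.57938904],
       [ 0.        ,  0.        ,  0.        ,  1.        ]])}
top {'fx': 427.6754175878154, 'fy': 427.6754175878154, 'cx': 276.4404525932411, 'cy': 206.68907018467112, 'camera_from_world': array([[ 0.11240088, -0.99365789, -0.00316734,  0.08381335],
       [-0.97120337, -0.10918586, -0.2117604 ,  0.53215138],
       [ 0.21007157,  0.02687819, -0.97731648,  1.21996108],
       [ 0.        ,  0.        ,  0.        ,  1.        ]])}
```

View pics/scene0.png

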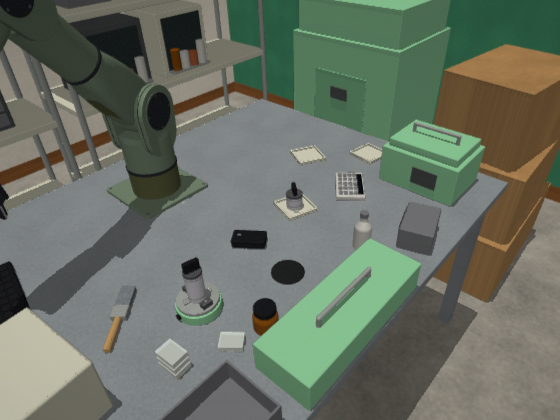

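View pics/top0.png

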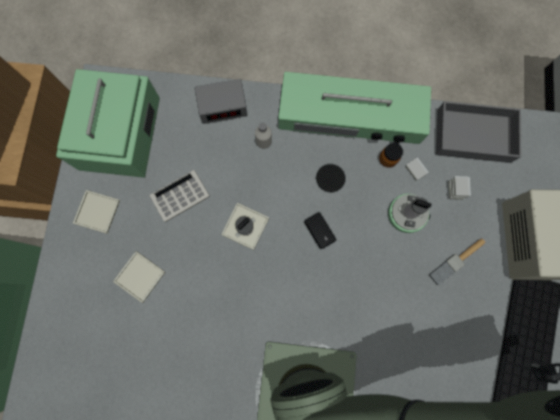

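The top view shows the station at about (410,212), the short canister in a tray at (245,226), the pad at (331,178), the mouse at (320,230), and empty decoy trays at (97,212) and (139,277). Zooming in next.

```bash
cat > h.py <<'E'
import numpy as np,cv2
from workcell import sense,cams,workorder
def unproj(n,u,v,z):
    m=cams.camera_model(n);T=m["camera_from_world"];R=T[:3,:3];t=T[:3,3]
    d=R.T@np.array([(u-m["cx"])/m["fx"],(v-m["cy"])/m["fy"],1]);c=-R.T@t
    return c+d*(z-c[2])/d[2]
def proj(n,P):
    m=cams.camera_model(n);T=m["camera_from_world"];p=T[:3,:3]@np.asarray(P,float)+T[:3,3]
    return np.array([m["cx"]+m["fx"]*p[0]/p[2],m["cy"]+m["fy"]*p[1]/p[2]])
def crop(img,x0,y0,w,h,f,name):
    c=cv2.resize(img[y0:y0+h,x0:x0+w],None,fx=f,fy=f,interpolation=cv2.INTER_CUBIC)
    for i in range(0,w,10):
        cv2.putText(c,str(x0+i),(i*f,8),0,.3,(0,0,255)); cv2.line(c,(i*f,10),(i*f,14),(0,0,255))
    for i in range(10,h,10):
        cv2.putText(c,str(y0+i),(0,i*f+3),0,.3,(0,0,255))
    cv2.imwrite("pics/"+name,c)
E
python3 - <<'E'
from h import *
t=cv2.imread("pics/top0.png");s=cv2.imread("pics/scene0.png")
a=[]
crop(t,370,170,90,70,8,"c1.png");crop(t,215,195,80,65,8,"c2.png")
crop(s,160,245,80,85,7,"c3.png");crop(s,260,170,70,55,8,"c4.png")
for u,v in((245,226),(97,212),(139,277)): p=unproj("top",u,v,.01);print(p,np.hypot(*p[:2]))
E
```

```text
[0.45848718 0.23330392 0.01      ] 0.5144329066070211
[0.45078495 0.69417392 0.01      ] 0.8276983174759749
[0.26942196 0.5290929  0.01      ] 0.5937402507983724
```

View pics/c1.png

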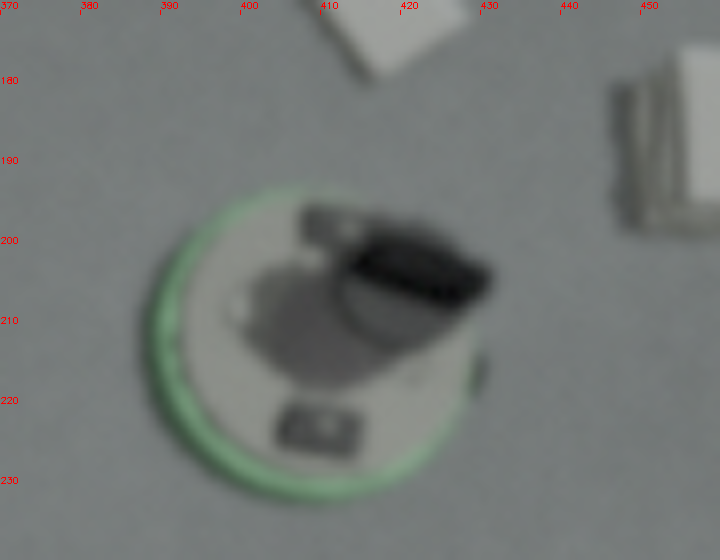

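View pics/c2.png

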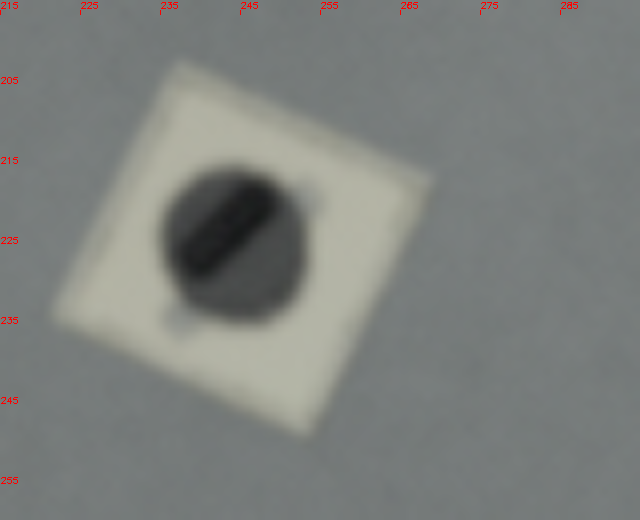

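View pics/c3.png

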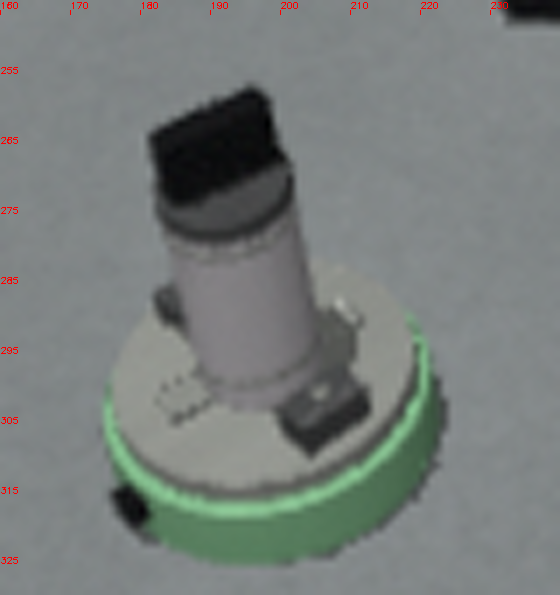

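View pics/c4.png

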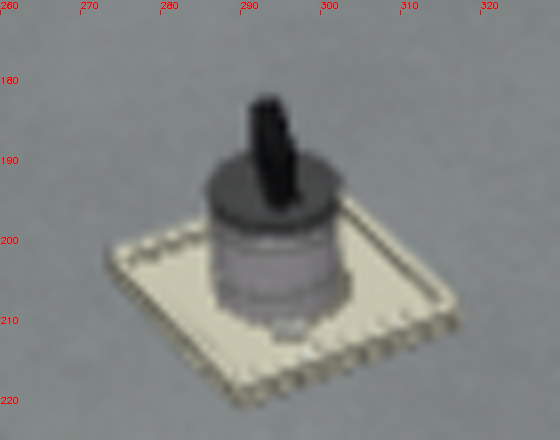

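```bash
cat >> h.py <<'E'
from scipy.optimize import minimize
def box(c,yaw,L,W,z0,z1):
    cs,sn=np.cos(yaw),np.sin(yaw);o=[]
    for z in(z0,z1):
        for a,b in((1,1),(1,-1),(-1,-1),(-1,1)):
            x,y=a*L/2,b*W/2;o.append([c[0]+cs*x-sn*y,c[1]+sn*x+cs*y,z])
    return np.array(o)
def circ(c,r,z,n=72):
    t=np.linspace(0,2*np.pi,n,endpoint=False)
    return np.stack([c[0]+r*np.cos(t),c[1]+r*np.sin(t),np.full(n,z)],1)
def projs(n,P): return np.array([proj(n,p) for p in P])
def hullmask(n,P,win,S=8):
    x0,y0,w,h=win
    q=(projs(n,P)-[x0-.5,y0-.5])*S-.5
    hl=cv2.convexHull((q*256).astype(np.int32).reshape(-1,1,2))
    m=np.zeros((h*S,w*S),np.float32);cv2.fillConvexPoly(m,hl,1.0,shift=8)
    return cv2.GaussianBlur(cv2.resize(m,(w,h),interpolation=cv2.INTER_AREA),(0,0),.6)
def fitbar(imgs,c0,yaw0,zbar,wins,lo=25,hi=70,views=("scene","top")):
    # soft darkness match
    T={}
    for n in views:
        x0,y0,w,h=wins[n];g=imgs[n][y0:y0+h,x0:x0+w].max(2).astype(np.float32)
        T[n]=np.clip((hi-g)/(hi-lo),0,1)
    def f(p):
        P=box(p[:2],p[2],.042,.013,zbar,zbar+.03);e=0
        for n in T:
            e+=((hullmask(n,P,wins[n])-T[n])**2).sum()
        return e
    best=None
    for dy in(-.2,0,.2):
        r=minimize(f,[c0[0],c0[1],yaw0+dy],method="Nelder-Mead",options=dict(initial_simplex=np.array([[c0[0],c0[1],yaw0+dy]])+np.array([[0,0,0],[.006,0,0],[0,.006,0],[0,0,.15]]),xatol=1e-5,fatol=1e-3))
        if best is None or r.fun<best.fun:best=r
    return best
E
python3 - <<'E'
from h import *
I={"top":cv2.imread("pics/top0.png"),"scene":cv2.imread("pics/scene0.png")}
for n in I:
    T=cams.camera_model(n)["camera_from_world"];print(n,-T[:3,:3].T@T[:3,3])
print("grey lid",I["top"][213,418],I["top"][205,421],I["top"][208,428],I["scene"][275,191],I["scene"][262,190],I["scene"][262,196])
print(I["top"][230,249],I["top"][227,241],I["scene"][193,287],I["scene"][186,293])
ct=unproj("top",422,203,.15);cs=unproj("top",244,225,.075)
print(ct,cs, unproj("top",410,212,.04))
a=unproj("top",414,200,.165);b=unproj("top",429,205,.165);yt=np.arctan2(*(b-a)[[1,0]])
a=unproj("top",240,229,.09);b=unproj("top",248,219,.09);ys=np.arctan2(*(b-a)[[1,0]])
W1={"top":(408,192,30,22),"scene":(176,250,30,30)};W2={"top":(232,212,26,28),"scene":(282,178,24,24)}
for v in(("scene","top"),("top",),("scene",)):
    r=fitbar(I,ct,yt,.135,W1,views=v);print("tall",v,r.x[:2],np.degrees(r.x[2]),r.fun)
    r=fitbar(I,cs,ys,.06,W2,views=v);print("short",v,r.x[:2],np.degrees(r.x[2]),r.fun)
E
```

```text
top [0.25112738 0.10859486 1.30524212]
scene [ 1.23843363 -0.65663764  0.87277799]
grey lid [65 66 65] [15 14 14] [77 78 74] [73 73 71] [25 23 25] [15 13 13]
[72 73 70] [30 29 29] [71 72 70] [27 26 26]
[ 0.55479918 -0.2585632   0.15      ] [0.45068661 0.23032292 0.075     ] [ 0.55180397 -0.25873517  0.04      ]Traceback (most recent call last):
  File "<stdin>", line 13, in <module>
  File "h.py", line 47, in fitbar
    r=minimize(f,[c0[0],c0[1],yaw0+dy],method="Nelder-Mead",options=dict(initial_simplex=np.array([[c0[0],c0[1],yaw0+dy]])+np.array([[0,0,0],[.006,0,0],[0,.006,0],[0,0,.15]]),xatol=1e-5,fatol=1e-3))
    res = _minimize_neldermead(fun, x0, args, callback, bounds=bounds,
                               **options)
    fxr = func(xr)
    fx = function(np.copy(x), *(wrapper_args + args))
  File "h.py", line 43, in f
    e+=((hullmask(n,P,wins[n])-T[n])**2).sum()
         ~~~~~~~~^^^^^^^^^^^^^
  File "h.py", line 30, in hullmask
    q=(projs(n,P)-[x0-.5,y0-.5])*S-.5
       ~~~~~^^^^^
  File "h.py", line 27, in projs
    def projs(n,P): return np.array([proj(n,p) for p in P])
                                     ~~~~^^^^^
  File "h.py", line 8, in proj
    m=cams.camera_model(n);T=m["camera_from_world"];p=T[:3,:3]@np.asarray(P,float)+T[:3,3]
ValueError: time passes only in moves, steps and waits
```

```bash
python3 - <<'E'
from workcell import cams
import pickle
pickle.dump({n:cams.camera_model(n) for n in("scene","top")},open("cam.pkl","wb"))
E
sed -i 's/cams.camera_model(n)/CM[n]/; s/^from workcell.*/from workcell import sense,cams,workorder\nimport pickle;CM=pickle.load(open("cam.pkl","rb"))/' h.py
cat > m1.py <<'E'
from h import *
I={"top":cv2.imread("pics/top0.png"),"scene":cv2.imread("pics/scene0.png")}
ct=unproj("top",422,203,.15);cs=unproj("top",244,225,.075)
a=unproj("top",414,200,.165);b=unproj("top",429,205,.165);yt=np.arctan2(*(b-a)[[1,0]])
a=unproj("top",240,229,.09);b=unproj("top",248,219,.09);ys=np.arctan2(*(b-a)[[1,0]])
W1={"top":(408,192,30,22),"scene":(176,250,30,30)};W2={"top":(232,212,26,28),"scene":(282,178,24,24)}
for v in(("scene","top"),("top",),("scene",)):
    r=fitbar(I,ct,yt,.135,W1,views=v);print("tall",v,r.x[:2],np.degrees(r.x[2]),r.fun)
    r=fitbar(I,cs,ys,.065-.005,W2,views=v);print("short",v,r.x[:2],np.degrees(r.x[2]),r.fun)
E
python3 m1.py
python3 - <<'E'
from h import *
P=unproj("top",331,178,.004);print("pad",P, unproj("scene",288,271.5,.004))
for n in("top","scene"):
    g=cv2.imread(f"pics/{n}0.png").max(2)
    x0,y0,w,h={"top":(310,160,42,38),"scene":(265,255,46,34)}[n]
    k,l,st,c=cv2.connectedComponentsWithStats((g[y0:y0+h,x0:x0+w]<60).astype(np.uint8))
    i=1+np.argmax(st[1:,4]);print(unproj(n,c[i][0]+x0,c[i][1]+y0,.004),st[i])
E
```

```text
tall ('scene', 'top') [ 0.55572995 -0.2576292 ] -100.25350812729043 71.6286392211914
short ('scene', 'top') [0.45750217 0.23457656] -40.54050572674081 29.05360221862793
tall ('top',) [ 0.55265777 -0.25551453] -98.19695501647735 14.39097785949707
short ('top',) [0.45418839 0.23445071] -38.489086442839806 8.63469123840332
tall ('scene',) [ 0.55991337 -0.25921993] -103.05536222907342 26.68487548828125
short ('scene',) [0.46421833 0.23030429] -43.485367486971654 8.776152610778809
pad [ 0.64218323 -0.0164098   0.004     ] [ 0.65190912 -0.01399906  0.004     ]
[ 0.64276545 -0.01389737  0.004     ] [  6   5  29  27 611]
[ 0.65101332 -0.01535705  0.004     ] [  6   5  34  24 628]
```

```bash
python3 - <<'E'
from h import *
t=cv2.imread("pics/top0.png");s=cv2.imread("pics/scene0.png")
for n,i in(("top",t),("scene",s)):
    i=i.copy()
    P=projs(n,[[0,0,0],[.1,.1,0],[.1,-.1,0],[-.1,.1,0],[-.1,-.1,0]]);print(n,P.round(1))
    for p in P: cv2.circle(i,tuple(int(round(x)) for x in p),1,(0,0,255),-1)
    cv2.imwrite("pics/o_%s.png"%n,i)
    if n=="top": crop(i,250,330,110,85,7,"c5.png")
    else: crop(i,95,140,125,85,6,"c6.png")
E
```

```text
top [[305.8 393.2]
 [275.  352.5]
 [343.6 360.7]
 [266.9 426.8]
 [337.9 435.6]]
scene [[157.1 187.9]
 [195.9 186. ]
 [149.6 211. ]
 [163.6 167.9]
 [118.  189.9]]
```

View pics/c5.png

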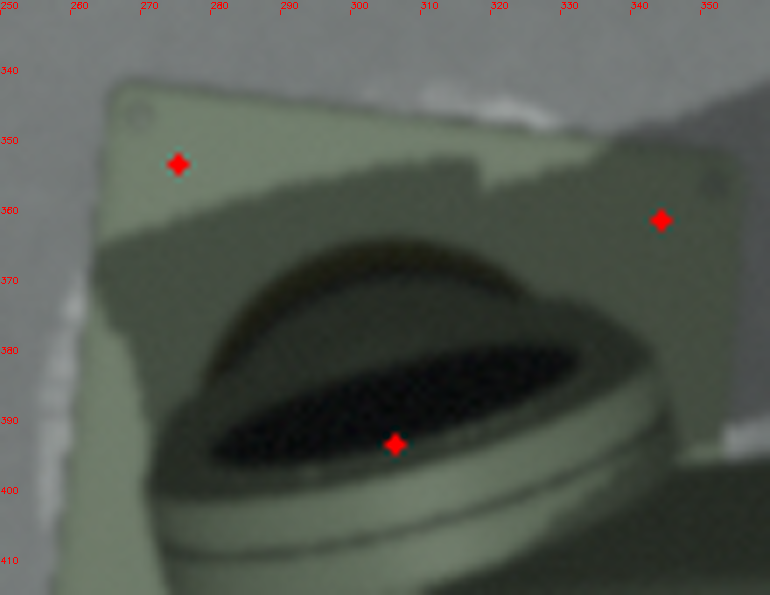

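View pics/c6.png

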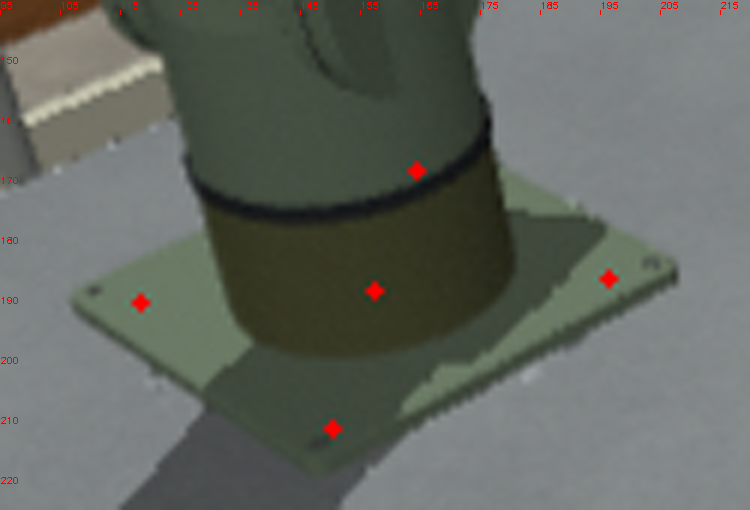

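```bash
python3 - <<'E'
from h import *
for z in(.0,.006,.012,.018):
    print(z,"scene",[unproj("scene",*p,z)[:2].round(4) for p in((110.5,188.5),(203.5,183.7),(148,213.5))],"top",[unproj("top",*p,z)[:2].round(4) for p in((270,346),(351.5,356))])
E
```

```text
0.0 scene [array([-0.1296, -0.1132]), array([0.1097, 0.1279]), array([ 0.1076, -0.1117])] top [array([0.1164, 0.1164]), array([ 0.1155, -0.1218])]
0.006 scene [array([-0.1202, -0.1169]), array([0.1174, 0.1225]), array([ 0.1153, -0.1154])] top [array([0.117 , 0.1164]), array([ 0.1162, -0.1207])]
0.012 scene [array([-0.1108, -0.1207]), array([0.1252, 0.1171]), array([ 0.1231, -0.1192])] top [array([0.1177, 0.1164]), array([ 0.1168, -0.1197])]
0.018 scene [array([-0.1014, -0.1244]), array([0.1329, 0.1117]), array([ 0.1309, -0.1229])] top [array([0.1183, 0.1163]), array([ 0.1174, -0.1186])]
```

```bash
cat >> h.py <<'E'
from scipy.spatial.transform import Rotation as Ro
def goto(x,y,z,yaw,n=None,g=-1):
    s=sense();R=Ro.from_euler("xyz",s["eef_rot"],degrees=True)
    d=R.inv().apply(np.array([x,y,z])-s["tool_pos"])*100
    yaws=[yaw,yaw+180,yaw-180]
    rv=min(((R.inv()*Ro.from_euler("xyz",[180,0,w],degrees=True)).as_rotvec(degrees=True) for w in yaws),key=np.linalg.norm)
    print("t",s["clock"],"pos",s["tool_pos"].round(4),"rot",s["eef_rot"].round(2),"j7",s["joint_pos"][6].round(1),"F",s["wrist_force"].round(1),"op",round(s["opening"],4))
    print("dcm",d.round(3),"len",np.linalg.norm(d).round(2),"rv",rv.round(2))
E
python3 -c "
from h import *
goto(.553,-.2565,.2,81.3)"
```

```text
t 0.1 pos [ 0.179  -0.5462  0.2309] rot [-179.95    0.     18.15] j7 -4.3 F [ 0.1  0.2 -0.7] op 0.0855
dcm [ 44.56  -15.873   3.101] len 47.4 rv [-5.000e-02 -3.000e-02 -6.315e+01]
```

jog_arm(increments=[44.5,-15.87,3.1,0,0,-63.1,-1,44.5,-15.87,3.1,0,0,-63.1,-1,44.5,-15.87,3.1,0,0,-63.1,-1,44.5,-15.87,3.1,0,0,-63.1,-1,44.5,-15.87,3.1,0,0,-63.1,-1,44.5,-15.87,3.1,0,0,-63.1,-1,44.5,-15.87,3.1,0,0,-63.1,-1,44.5,-15.87,3.1,0,0,-63.1,-1,44.5,-15.87,3.1,0,0,-63.1,-1,44.5,-15.87,3.1,0,0,-63.1,-1,44.5,-15.87,3.1,0,0,-63.1,-1,44.5,-15.87,3.1,0,0,-63.1,-1], newtons=60)

```text
clock: 1.3
tool_pos: [0.5523, -0.257, 0.1999]
eef_rot: [-179.9, 0.0, 81.3]
wrist_force: [-0.2, -1.1, 0.2]
opening: 0.0854
```

```bash
python3 -c "
from h import *
s=cams.capture('scene');cv2.imwrite('pics/s1.png',s);t=cams.capture('top');cv2.imwrite('pics/t1.png',t)
crop(s,140,190,110,90,7,'c7.png');crop(t,370,160,90,80,7,'c8.png')
goto(.553,-.2565,.2,81.3)
p=sense()['tool_pos'];print(proj('scene',p),proj('top',p))"
```

```text
t 1.4 pos [ 0.5518 -0.2579  0.2003] rot [-1.7997e+02  3.0000e-02  8.1170e+01] j7 1.9 F [ 0.5 -0.7 -0.1] op 0.0855
dcm [0.16  0.102 0.026] len 0.19 rv [-0.03  0.03 -0.13]
[185.62192013 248.46355402] [427.96045169 199.91229396]
```

View pics/c7.png

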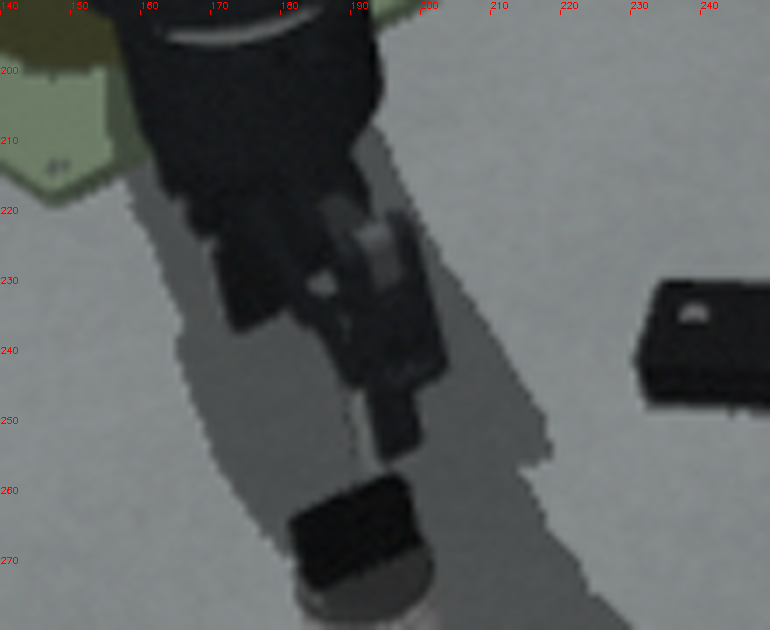

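View pics/c8.png

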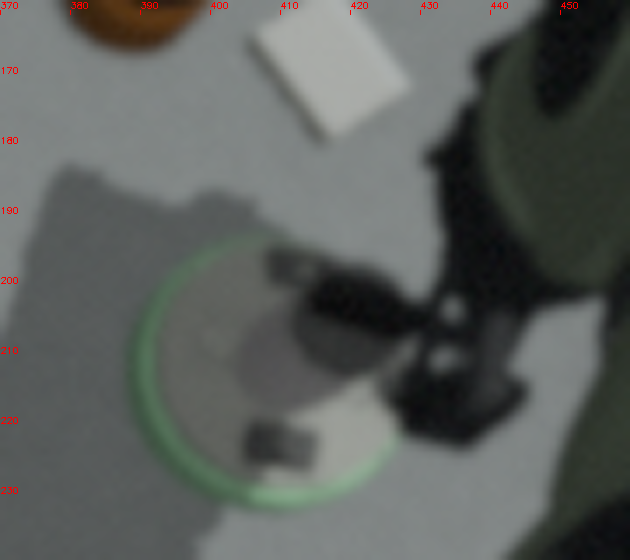

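```bash
python3 -c "
from h import *
p=np.array([.553,-.257,.2]);a=np.radians(81.3);x=np.array([np.cos(a),np.sin(a),0]);y=np.array([np.sin(a),-np.cos(a),0])
for s in(1,-1):
  for d in(.043,.057):
    for w in(-.011,.011):
      q=p+s*d*y+w*x+[0,0,.013];print(s,d,w,proj('scene',q).round(1),proj('top',q).round(1))
"
```

```text
1 0.043 -0.011 [190.5 256.1] [436.5 184.1]
1 0.043 0.011 [199.  251.8] [428.3 182. ]
1 0.057 -0.011 [193.6 259.3] [437.5 179.1]
1 0.057 0.011 [202.2 254.9] [429.3 177. ]
-1 0.043 -0.011 [172.3 237.4] [430.3 214.9]
-1 0.043 0.011 [180.6 233.4] [422.  212.8]
-1 0.057 -0.011 [169.6 234.5] [429.3 220. ]
-1 0.057 0.011 [177.8 230.6] [421.  217.9]
```

jog_arm(increments=[0,0,2,0,0,-0.5,-1,0,0,4,0,0,-0.5,-1,0,0,5.2,0,0,-0.5,-1,0,0,6.0,0,0,-0.5,-1,0,0,6.1,0,0,-0.5,-1,0,0,6.1,0,0,-0.5,1,0,0,6.1,0,0,-0.5,1,0,0,6.1,0,0,-0.5,1,0,0,6.1,0,0,-0.5,1,0,0,6.1,0,0,-0.5,1,0,0,6.1,0,0,-0.5,1], newtons=60)

```text
clock: 2.5
tool_pos: [0.5527, -0.2569, 0.1394]
eef_rot: [180.0, -0.0, 81.8]
wrist_force: [1.1, -0.4, 0.1]
opening: 0.0118
```

```bash
python3 -c "
from h import *
s=cams.capture('scene');cv2.imwrite('pics/s2.png',s)
crop(s,150,210,90,90,7,'c9.png')
s=sense();print(s['tool_pos'],s['eef_rot'],s['wrist_force'],s['ft_torque'],s['opening'])"
```

```text
[ 0.55269259 -0.25689609  0.13940268] [ 1.79981614e+02 -5.20550451e-03  8.17553916e+01] [1.33335592 0.79177639 1.53077815] [ 0.0029319  -0.24230232  0.01612611] 0.011808252984626953
```

View pics/c9.png

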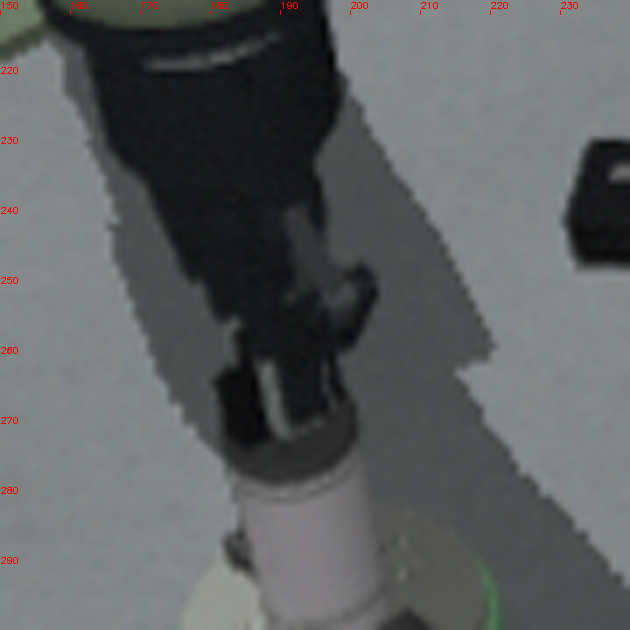

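jog_arm(increments=[0,0,-0.3,0,0,0,1,0,0,-1,0,0,0,1,0,0,-2.2,0,0,0,1,0,0,-3.8,0,0,0,1,0,0,-5.4,0,0,0,1,0,0,-6.6,0,0,0,1,0,0,-7.4,0,0,0,1,0,0,-7.8,0,0,0,1,0,0,-8,0,0,0,1], newtons=80)

```text
clock: 3.45
tool_pos: [0.5525, -0.2569, 0.2194]
eef_rot: [-180.0, -0.0, 81.7]
wrist_force: [-0.2, -0.5, -4.7]
opening: 0.0117
```

```bash
python3 -c "
from h import *
s=cams.capture('scene');cv2.imwrite('pics/s3.png',s)
crop(s,140,190,110,100,6,'c10.png')
goto(.6430,-.014,.219,100)
s=sense();print(s['tool_pos'],s['eef_rot'],s['wrist_force'],s['ft_torque'],s['opening'])"
```

```text
t 3.5 pos [ 0.5525 -0.2569  0.2194] rot [-1.7999e+02 -1.0000e-02  8.1750e+01] j7 2.7 F [-0.2 -0.2 -3.7] op 0.0115
dcm [25.34   5.471  0.043] len 25.92 rv [-1.000e-02 -1.000e-02 -1.825e+01]
[ 0.55250065 -0.25693192  0.21940863] [-1.79989194e+02 -6.13115752e-03  8.17520514e+01] [-0.24388261 -0.23970142 -3.70503276] [-0.01558651  0.02989632  0.0149404 ] 0.01145941564078681
```

View pics/c10.png

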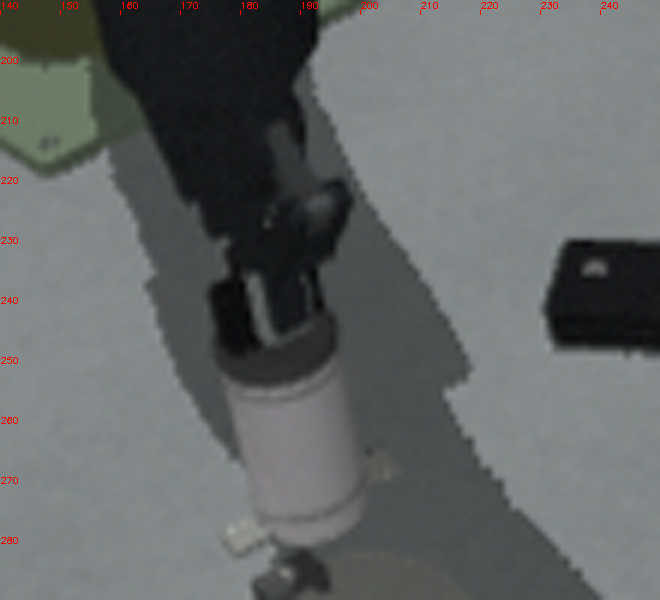

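jog_arm(increments=[1.2,0.26,0,0,0,-1,1,4.2,0.9,0,0,0,-3,1,8.2,1.78,0,0,0,-6,1,12.4,2.7,0,0,0,-9,1,16.6,3.6,0,0,0,-12,1,20.6,4.5,0,0,0,-15,1,23.6,5.13,0,0,0,-17,1,25,5.43,0,0,0,-18,1,25.3,5.5,0,0,0,-18,1,25.3,5.5,0,0,0,-18,1])

```text
clock: 4.5
tool_pos: [0.6431, -0.0146, 0.2189]
eef_rot: [-180.0, 0.0, 99.7]
wrist_force: [0.0, -0.1, -5.4]
opening: 0.0116
```

```bash
python3 -c "
from h import *
t=cams.capture('top');cv2.imwrite('pics/t2.png',t)
s=cams.capture('scene');cv2.imwrite('pics/s4.png',s)
crop(t,360,150,100,85,7,'c11.png')
crop(s,160,250,80,80,8,'c12.png')
crop(s,225,190,120,95,6,'c13.png')
goto(.6430,-.014,.1034,100)
"
```

```text
t 4.6 pos [ 0.643  -0.0158  0.2192] rot [-1.7998e+02  4.0000e-02  9.9660e+01] j7 -3.5 F [ 0.9 -0.6 -3.5] op 0.0118
dcm [ 0.181  0.03  11.582] len 11.58 rv [-0.02  0.04 -0.34]
```

View pics/c11.png

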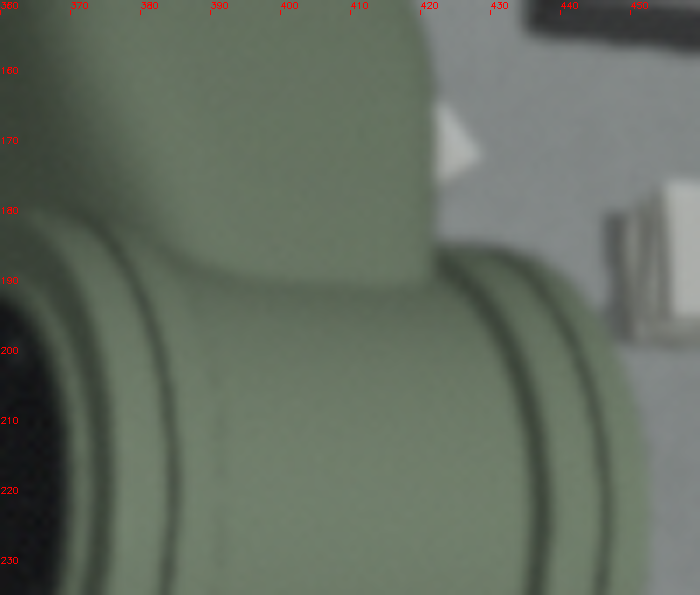

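View pics/c12.png

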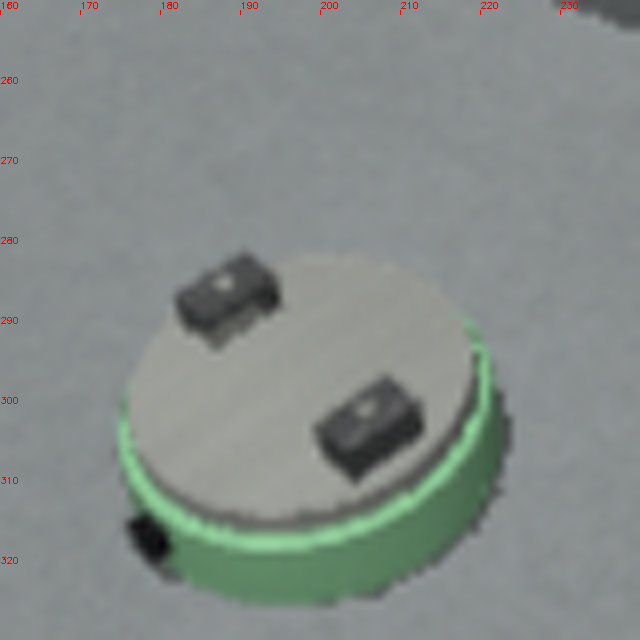

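View pics/c13.png

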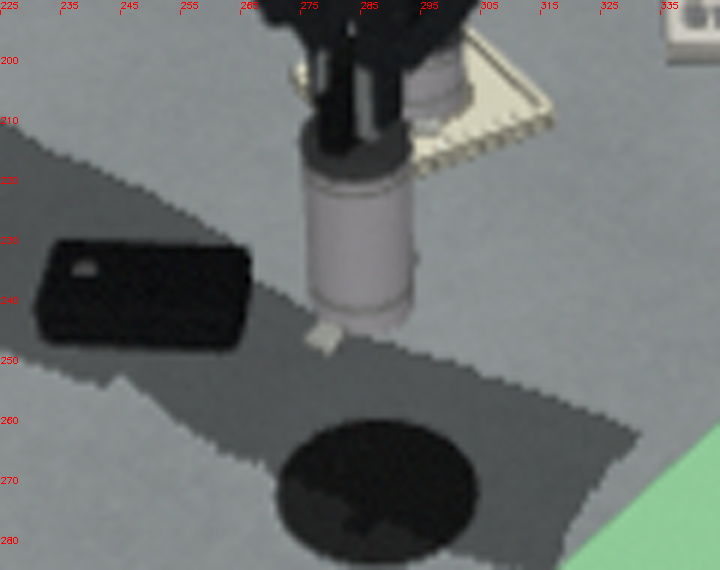

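jog_arm(increments=[0.1,0,1,0,0,0,1,0.1,0,3.5,0,0,0,1,0.1,0,6.5,0,0,0,1,0.1,0,9,0,0,0,1,0.1,0,10.5,0,0,0,1,0.1,0,11.1,0,0,0,1,0.1,0,11.35,0,0,0,1,0.1,0,11.5,0,0,0,1,0.1,0,11.55,0,0,0,1,0.1,0,11.6,0,0,0,1,0.1,0,11.6,0,0,0,1])

```text
clock: 5.7
tool_pos: [0.6432, -0.0135, 0.1036]
eef_rot: [180.0, 0.0, 99.7]
wrist_force: [0.1, 0.4, -4.0]
opening: 0.0117
```

```bash
python3 -c "
from h import *
goto(.6430,-.014,.1034,100)
"
```

```text
t 5.7 pos [ 0.6432 -0.0135  0.1036] rot [179.97   0.    99.74] j7 -6.4 F [ 0.1  0.4 -4. ] op 0.0117
dcm [-0.047 -0.032  0.024] len 0.06 rv [ 0.03  0.   -0.26]
```

jog_arm(increments=[0,0,0.05,0,0,0,1,0,0,0.1,0,0,0,1,0,0,0.1,0,0,0,1])

```text
clock: 6.0
tool_pos: [0.6437, -0.0134, 0.1034]
eef_rot: [179.9, 0.0, 99.7]
wrist_force: [-0.8, 0.4, 8.1]
opening: 0.0117
```

jog_arm(increments=[0,0,0,0,0,0,-1,0,0,0,0,0,0,-1,0,0,0,0,0,0,-1,0,0,0,0,0,0,-1,0,0,-2,0,0,0,-1,0,0,-5,0,0,0,-1,0,0,-8,0,0,0,-1,0,0,-10,0,0,0,-1])

```text
clock: 6.8
tool_pos: [0.6434, -0.0134, 0.2044]
eef_rot: [179.9, 0.0, 99.7]
wrist_force: [0.0, -1.1, 0.5]
opening: 0.0856
```

```bash
python3 -c "
from h import *
s=cams.capture('scene');cv2.imwrite('pics/s5.png',s)
goto(.455,.234,.2,141)
"
```

```text
t 6.85 pos [ 0.6443 -0.0133  0.2069] rot [1.7972e+02 2.0000e-02 9.9740e+01] j7 -4.0 F [1.2 0.3 4.5] op 0.0849
dcm [ 27.576 -14.474   0.614] len 31.15 rv [  0.25   0.12 -41.26]
```

View pics/s5.png

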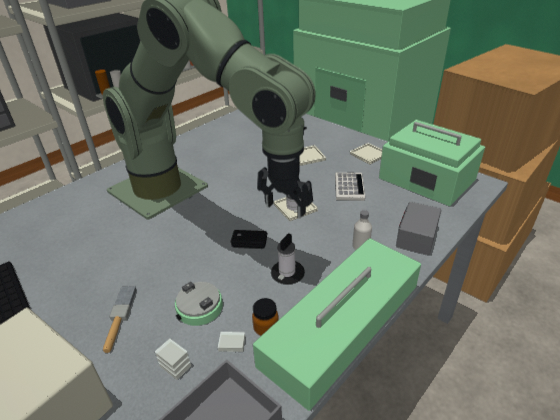

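```bash
cat > m2.py <<'E'
from h import *
I={"top":cv2.imread("pics/top0.png"),"scene":cv2.imread("pics/scene0.png")}
ct=np.array([.553,-.256]);cs=np.array([.455,.234])
W1={"top":(408,192,30,22),"scene":(176,250,30,30)};W2={"top":(232,212,26,28),"scene":(282,178,24,24)}
m=CM["scene"];c0=(m["cx"],m["cy"])
for du,dv in((0,0),(0,-1.5),(0,-2.5),(0,-3.5),(.5,-2.5),(-.5,-2.5),(1,-2.5)):
    m["cx"]=c0[0]+du;m["cy"]=c0[1]+dv
    r=fitbar(I,ct,np.radians(81.5),.135,W1);q=fitbar(I,cs,np.radians(141),.06,W2)
    pd=proj("scene",[.6428,-.0139,.004])-[286.65+.0,0]
    print(du,dv,"tall",r.x[:2].round(4),np.degrees(r.x[2]).round(1),r.fun.round(1),"short",q.x[:2].round(4),np.degrees(q.x[2]).round(1),q.fun.round(1))
print(proj("scene",[.6428,-.0139,.004])-[du,dv])
E
python3 m2.py
```

```text
0 0 tall [ 0.556  -0.2575] 80.0 71.6 short [0.4576 0.2342] 139.3 28.8
0 -1.5 tall [ 0.5572 -0.259 ] 92.2 109.5 short [0.4574 0.2334] 138.7 37.1
0 -2.5 tall [ 0.5589 -0.2605] 98.8 133.3 short [0.4578 0.233 ] 138.4 44.3
0 -3.5 tall [ 0.5617 -0.2628] 106.5 156.6 short [0.4571 0.2342] 132.2 51.8
0.5 -2.5 tall [ 0.5591 -0.2621] 98.3 126.5 short [0.4573 0.2328] 135.2 40.8
-0.5 -2.5 tall [ 0.5591 -0.2596] 96.4 140.4 short [0.4587 0.2335] 138.1 49.0
1 -2.5 tall [ 0.5588 -0.2627] 97.3 121.1 short [0.4568 0.2323] 134.9 39.6
[285.61379193 269.99517548]
```

jog_arm(increments=[27.5,-14.45,0.3,0,0,-41.3,-1,27.5,-14.45,0.3,0,0,-41.3,-1,27.5,-14.45,0.3,0,0,-41.3,-1,27.5,-14.45,0.3,0,0,-41.3,-1,27.5,-14.45,0.3,0,0,-41.3,-1,27.5,-14.45,0.3,0,0,-41.3,-1,27.5,-14.45,0.3,0,0,-41.3,-1,27.5,-14.45,0.3,0,0,-41.3,-1,27.5,-14.45,0.3,0,0,-41.3,-1])

```text
clock: 7.75
tool_pos: [0.4548, 0.2323, 0.1992]
eef_rot: [-180.0, 0.0, 141.0]
wrist_force: [1.2, -0.6, 0.5]
opening: 0.0855
```

```bash
sed -i 's/^for du,dv in.*/for du,dv in((0,1),(0,2),(0,3),(0,4),(1.5,2),(2.5,2),(2.5,1),(2.5,3)):/' m2.py; python3 m2.py; python3 -c "
from h import *
goto(.455,.234,.2,141)
s=cams.capture('scene');cv2.imwrite('pics/s6.png',s);crop(s,240,130,90,80,8,'c14.png')"
```

```text
0 1 tall [ 0.5546 -0.2565] 80.6 52.3 short [0.4565 0.2358] 138.7 27.7
0 2 tall [ 0.5533 -0.2551] 79.7 41.6 short [0.4566 0.2364] 137.5 28.9
0 3 tall [ 0.5522 -0.2541] 81.8 41.1 short [0.4565 0.2365] 136.1 32.3
0 4 tall [ 0.5505 -0.2527] 83.4 50.2 short [0.4563 0.237 ] 134.6 38.5
1.5 2 tall [ 0.5519 -0.2571] 81.2 42.0 short [0.4541 0.2348] 137.3 18.0
2.5 2 tall [ 0.5509 -0.2588] 77.7 49.1 short [0.4522 0.2339] 138.9 24.0
2.5 1 tall [ 0.5525 -0.2598] 81.8 50.0 short [0.4529 0.233 ] 138.3 25.6
2.5 3 tall [ 0.5494 -0.2571] 79.0 58.1 short [0.4529 0.2337] 139.1 25.1
[285.61379193 269.99517548]
t 7.75 pos [0.4548 0.2323 0.1992] rot [-1.7999e+02  3.0000e-02  1.4100e+02] j7 -3.7 F [ 1.2 -0.6  0.5] op 0.0855
dcm [ 0.087  0.146 -0.078] len 0.19 rv [-0.01  0.03 -0.  ]
```

View pics/c14.png

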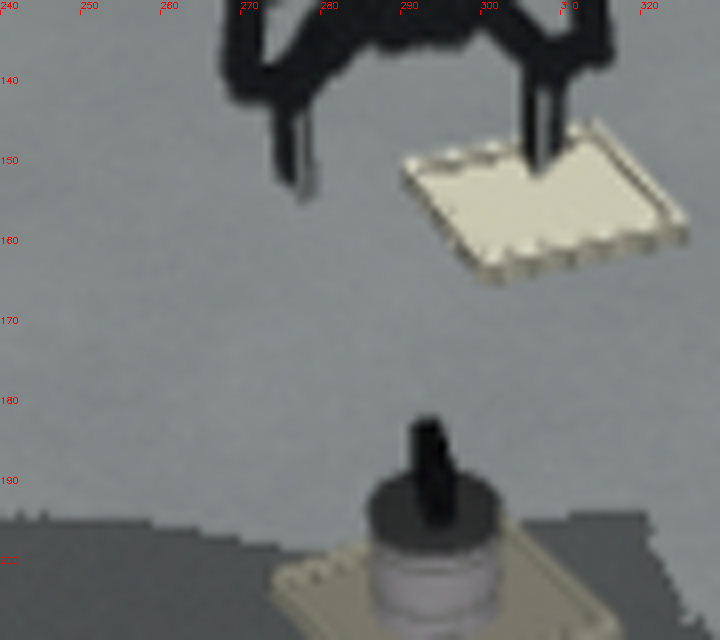

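jog_arm(increments=[0.16,0.15,3,0,0,2,-1,0.16,0.15,6.5,0,0,2,-1,0.16,0.15,9.5,0,0,2,-1,0.16,0.15,11.8,0,0,2,-1,0.16,0.15,13,0,0,2,-1,0.16,0.15,13.4,0,0,2,-1,0.16,0.15,13.5,0,0,2,-1,0.16,0.15,13.5,0,0,2,-1])

```text
clock: 8.6
tool_pos: [0.4543, 0.2353, 0.0651]
eef_rot: [179.9, 0.0, 139.0]
wrist_force: [-0.7, -0.5, 0.3]
opening: 0.0856
```

```bash
python3 -c "
from h import *
goto(.4545,.2345,.064,139)
s=cams.capture('scene');cv2.imwrite('pics/s7.png',s);crop(s,250,150,90,75,8,'c15.png')"
```

```text
t 8.6 pos [0.4543 0.2353 0.0651] rot [1.7994e+02 2.0000e-02 1.3902e+02] j7 -13.6 F [-0.7 -0.5  0.3] op 0.0856
dcm [-0.063 -0.045  0.109] len 0.13 rv [0.06 0.02 0.02]
```

View pics/c15.png

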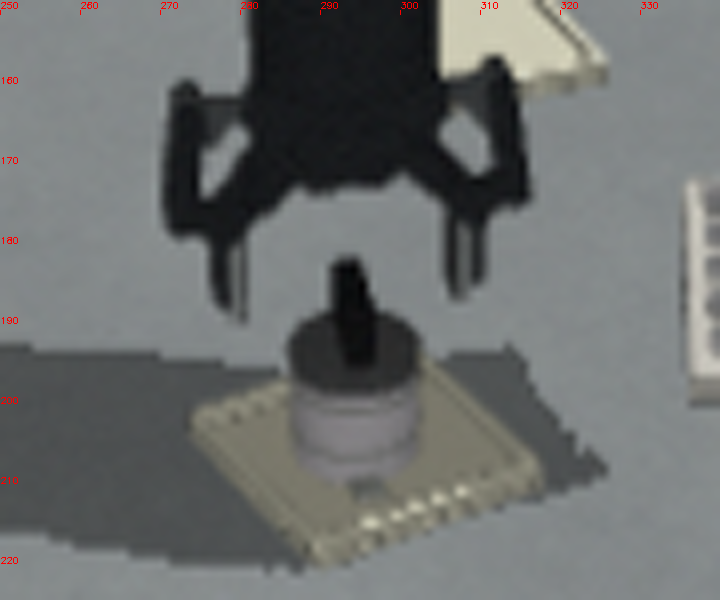

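jog_arm(increments=[0,0,0.1,0,0,0,1,0,0,0.1,0,0,0,1,0,0,0.1,0,0,0,1,0,0,0.1,0,0,0,1,0,0,0.1,0,0,0,1,0,0,0.1,0,0,0,1,0,0,0.1,0,0,0,1], newtons=80)

```text
clock: 9.35
tool_pos: [0.4538, 0.2353, 0.0633]
eef_rot: [-180.0, -0.0, 139.1]
wrist_force: [-1.1, 1.0, -2.6]
opening: 0.0118
```

```bash
python3 -c "
from h import *
goto(.4545,.2345,.064,139)
s=cams.capture('scene');cv2.imwrite('pics/s8.png',s);crop(s,250,150,90,75,8,'c16.png')"
```

```text
t 9.35 pos [0.4538 0.2353 0.0633] rot [-1.7999e+02 -1.0000e-02  1.3905e+02] j7 -13.6 F [-1.1  1.  -2.6] op 0.0118
dcm [-0.106 -0.008 -0.074] len 0.13 rv [-0.01 -0.01  0.05]
```

View pics/c16.png

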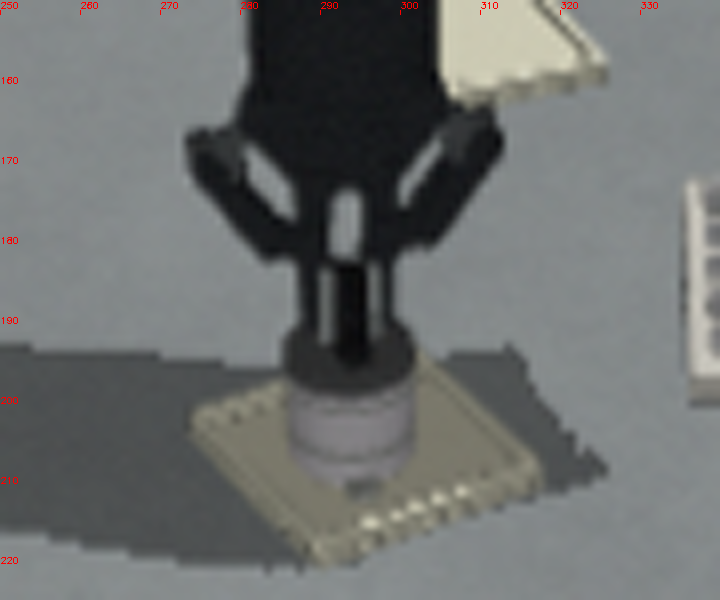

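jog_arm(increments=[0,0,-0.3,0,0,0,1,0,0,-1.2,0,0,0,1,0,0,-3,0,0,0,1,0,0,-5.5,0,0,0,1,0,0,-8,0,0,0,1,0,0,-10,0,0,0,1,0,0,-10.7,0,0,0,1,0,0,-11,0,0,0,1])

```text
clock: 10.2
tool_pos: [0.4539, 0.2352, 0.1739]
eef_rot: [180.0, 0.0, 139.0]
wrist_force: [-0.4, -0.0, -4.5]
opening: 0.0117
```

```bash
python3 -c "
from h import *
t=cams.capture('top');cv2.imwrite('pics/t3.png',t);crop(t,380,180,65,60,10,'c17.png')
s=cams.capture('scene');cv2.imwrite('pics/s9.png',s);crop(s,250,110,90,90,6,'c18.png')
goto(.553,-.257,.174,82)"
```

```text
t 10.3 pos [0.4537 0.2351 0.173 ] rot [-1.7998e+02 -1.0000e-02  1.3905e+02] j7 -7.3 F [-0.2 -0.6 -4.1] op 0.0118
dcm [-39.753 -30.657  -0.088] len 50.2 rv [-3.000e-02  1.000e-02  5.705e+01]
```

View pics/c17.png

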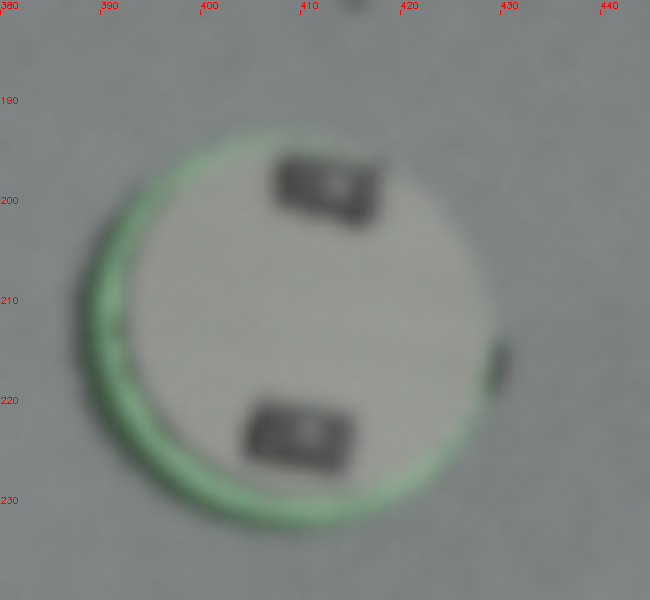

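View pics/c18.png

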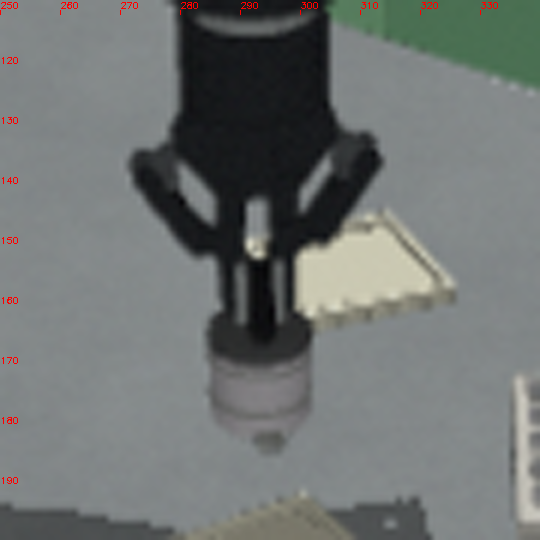

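```bash
cat > m3.py <<'E'
from h import *
from scipy.optimize import least_squares
t=cv2.imread("pics/t3.png").max(2).astype(float)
def cen(g,x0,y0,x1,y1,ref):
    w=np.clip(ref-g[y0:y1,x0:x1],0,None);w[w<12]=0
    yy,xx=np.mgrid[y0:y1,x0:x1];return (w*xx).sum()/w.sum(),(w*yy).sum()/w.sum()
A=cen(t,405,193,419,205,140);B=cen(t,402,218,417,229,140);print("claw cents top",A,B)
a=unproj("top",*A,.051);b=unproj("top",*B,.051);c=(a+b)/2;d=a-b
print("axis",c,"len",np.linalg.norm(d),"yaw",np.degrees(np.arctan2(d[1],d[0])))
# claw box fit both views: radial r0..r1, width .028, z .04...054
I={"top":cv2.imread("pics/t3.png"),"scene":cv2.imread("pics/s4.png")}
W={"top":(398,189,24,44),"scene":(178,277,40,36)}
def lip(c,yaw,s,r0,r1,z0,z1):
    u=np.array([np.cos(yaw),np.sin(yaw)]);m=np.array(c)+s*u*(r0+r1)/2
    return box(m,yaw,r1-r0,.028,z0,z1)
def claws(n,c,yaw,r1):
    M=0
    for s in(1,-1):
        M=np.maximum(M,hullmask(n,lip(c,yaw,s,.030,r1,.049,.054),W[n]))
        M=np.maximum(M,hullmask(n,lip(c,yaw,s,.0415,r1,.04,.054),W[n]))
    return M
T={}
for n in I:
    x0,y0,w,h=W[n];g=I[n][y0:y0+h,x0:x0+w].max(2).astype(float)
    T[n]=np.clip((140-g)/80,0,1)
    yy,xx=np.mgrid[y0:y0+h,x0:x0+w]
    # keep only neighbourhood near claws
    keep=np.zeros((h,w))
    for s in(1,-1):
        P=lip([.551,-.257],np.radians(-9),s,.022,.056,.03,.062);keep=np.maximum(keep,hullmask(n,P,W[n])>.5)
    T[n+"k"]=keep
for views,sh in((("top",),(0,0)),(("scene",),(0,0)),(("scene",),(1.5,2))):
    CM["scene"]["cx"]=286.6522+sh[0];CM["scene"]["cy"]=210.2175+sh[1]
    f=lambda p:sum((T[n+"k"]*(claws(n,p[:2],p[2],p[3])-T[n])**2).sum() for n in views)
    x0=np.array([c[0],c[1],np.radians(-9),.046])
    r=minimize(f,x0,method="Nelder-Mead",options=dict(initial_simplex=x0+np.vstack([np.zeros(4),np.diag([.005,.005,.1,.003])]),xatol=1e-5,fatol=1e-3))
    print(views,sh,r.x.round(4),np.degrees(r.x[2]).round(2),r.fun)
E
python3 m3.py
```

```text
claw cents top (np.float64(412.19295357260455), np.float64(198.46394468225222)) (np.float64(409.0875706214689), np.float64(223.4720652856246))
axis [ 0.55280135 -0.2573135   0.051     ] len 0.07770568831080832 yaw -4.188232320356682
('top',) (0, 0) [ 0.5528 -0.258  -0.0516  0.0437] -2.96 10.628233419744426
('scene',) (0, 0) [ 0.5615 -0.2606 -0.0727  0.0448] -4.17 17.14290843901034
('scene',) (1.5, 2) [ 0.5534 -0.2587 -0.0674  0.0454] -3.86 16.64462516560361
```

jog_arm(increments=[-0.8,-0.6,0,0,0,1,1,-2.8,-2.15,0,0,0,4,1,-6.4,-4.9,0,0,0,9,1,-10.3,-7.95,0,0,0,15,1,-14.2,-10.95,0,0,0,20.5,1,-18.1,-13.95,0,0,0,26,1,-22,-16.95,0,0,0,31.5,1,-25.9,-19.95,0,0,0,37,1,-29.8,-22.95,0,0,0,42.5,1,-33.7,-25.95,0,0,0,48.5,1,-37.2,-28.7,0,0,0,53.5,1,-39.3,-30.3,0,0,0,57,1])

```text
clock: 11.5
tool_pos: [0.5508, -0.2558, 0.1721]
eef_rot: [-179.9, 0.1, 81.6]
wrist_force: [0.7, 0.5, -4.1]
opening: 0.0118
```

```bash
python3 -c "
from h import *
goto(.5528,-.2577,.13,83)"
```

```text
t 11.5 pos [ 0.5508 -0.2558  0.1721] rot [-1.7991e+02  8.0000e-02  8.1600e+01] j7 0.9 F [ 0.7  0.5 -4.1] op 0.0118
dcm [-0.156  0.231  4.212] len 4.22 rv [-0.1   0.08 -1.4 ]
```

jog_arm(increments=[0,0,1.5,0,0,0,1,0,0,3,0,0,0,1,0,0,3.6,0,0,0,1,0,0,3.8,0,0,0,1,0,0,3.8,0,0,0,1])

```text
clock: 12.0
tool_pos: [0.5519, -0.2513, 0.1353]
eef_rot: [-180.0, -0.0, 82.0]
wrist_force: [0.2, 0.1, -3.8]
opening: 0.0115
```

```bash
python3 -c "
from h import *
goto(.5528,-.2577,.13,83)
t=cams.capture('top');cv2.imwrite('pics/t4.png',t);crop(t,380,180,65,60,10,'c19.png')
s=cams.capture('scene');cv2.imwrite('pics/s10.png',s);crop(s,150,225,90,105,6,'c20.png')
goto(.5528,-.2577,.13,83)"
```

```text
t 12.0 pos [ 0.5519 -0.2513  0.1353] rot [-179.98   -0.     82.04] j7 -0.0 F [ 0.2  0.1 -3.8] op 0.0115
dcm [-0.626  0.176  0.528] len 0.84 rv [-0.02 -0.   -0.96]
t 12.1 pos [ 0.5522 -0.2512  0.1358] rot [1.7997e+02 1.0000e-02 8.2050e+01] j7 -0.0 F [ 0.5 -0.1 -3.4] op 0.0115
dcm [-0.631  0.147  0.581] len 0.87 rv [ 0.03  0.01 -0.95]
```

View pics/c19.png

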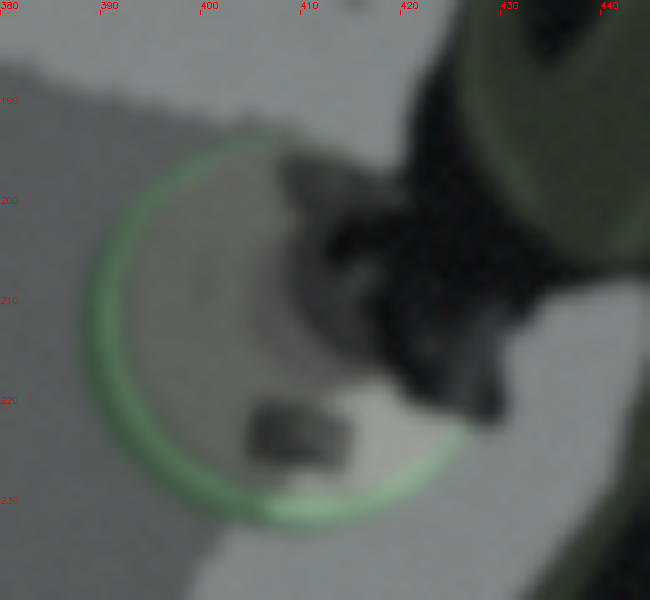

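View pics/c20.png

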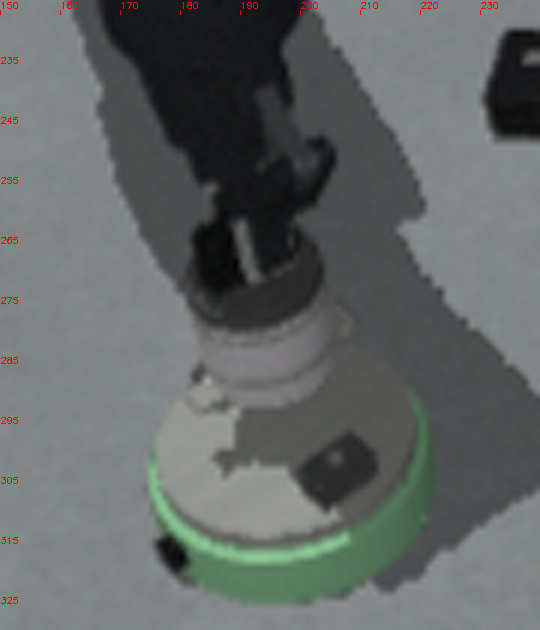

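```bash
cat > ov.py <<'E'
from h import *
import sys
def overlay(img,n,win,f,name,items):
    x0,y0,w,h=win
    c=cv2.resize(img[y0:y0+h,x0:x0+w],None,fx=f,fy=f,interpolation=cv2.INTER_CUBIC)
    for P,col in items:
        q=((projs(n,P)-[x0-.5,y0-.5])*f-.5).round().astype(int)
        cv2.polylines(c,[q.reshape(-1,1,2)],True,col,1)
    cv2.imwrite("pics/"+name,c)
def can(c,yaw,u,R,hb,col):
    B=box(c,yaw,.042,.013,u+hb,u+hb+.03)
    L=box(c,yaw,.076,.014,u,u+.005)
    return [(circ(c,R,u+hb),col),(circ(c,R,u+.0),col),(B[4:],col),(L[4:],col),(L[:4],col)]
def station(c,yaw,col):
    o=[(circ(c,.06,.038),col)]
    for s in(1,-1):
        m=np.array(c)+s*np.array([np.cos(yaw),np.sin(yaw)])*.0375
        o.append((box(m,yaw,.015,.028,.04,.054)[4:],col))
    return o
E
python3 - <<'E'
from ov import *
CM["scene"]["cx"]+=1.5;CM["scene"]["cy"]+=2
s=cv2.imread("pics/s10.png");t=cv2.imread("pics/t4.png")
y=np.radians(82)
it=can([.552,-.2512],y,.0772,.027,.055,(0,0,255))+station([.553,-.258],np.radians(-3.8),(255,255,0))
overlay(s,"scene",(150,225,90,105),7,"c21.png",it)
overlay(t,"top",(380,180,65,60),10,"c22.png",it)
E
```

```text
(no output)
```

View pics/c21.png

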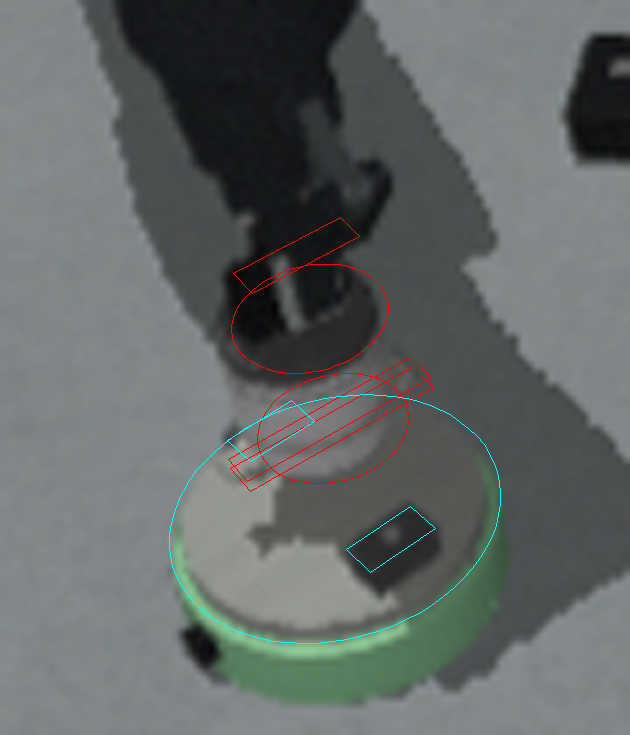

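View pics/c22.png

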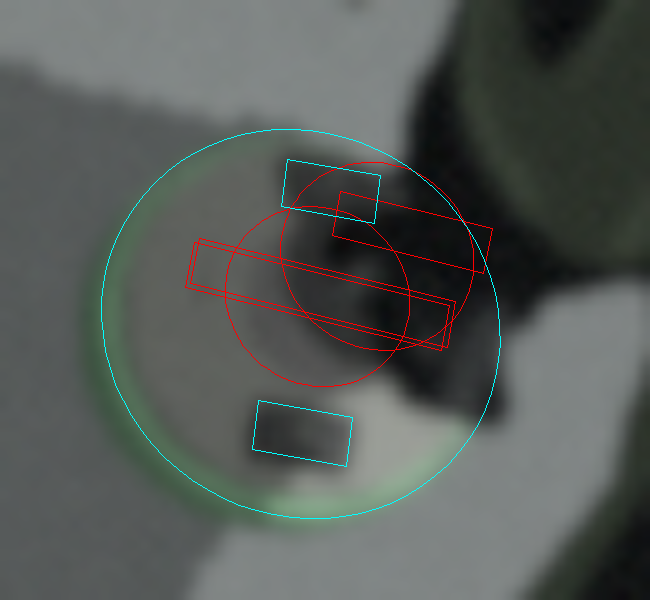

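jog_arm(increments=[0,0.1,0.8,0,0,0,1,0,0.1,1.5,0,0,0,1,0,0.1,1.8,0,0,0,1,0,0.1,1.8,0,0,0,1,0,0.1,1.8,0,0,0,1])

```text
clock: 12.6
tool_pos: [0.5531, -0.2513, 0.1173]
eef_rot: [-180.0, -0.0, 82.0]
wrist_force: [-0.1, 0.4, -4.0]
opening: 0.0115
```

```bash
python3 -c "
from h import *
goto(.5528,-.2577,.13,83)
t=cams.capture('top');cv2.imwrite('pics/t5.png',t);crop(t,380,180,65,60,10,'c23.png')
s=cams.capture('scene');cv2.imwrite('pics/s11.png',s);crop(s,165,255,65,75,10,'c24.png')"
```

```text
t 12.6 pos [ 0.5531 -0.2513  0.1173] rot [-180.     -0.     82.05] j7 -0.4 F [-0.1  0.4 -4. ] op 0.0115
dcm [-0.636  0.061 -1.268] len 1.42 rv [-0.   -0.   -0.95]
```

View pics/c23.png

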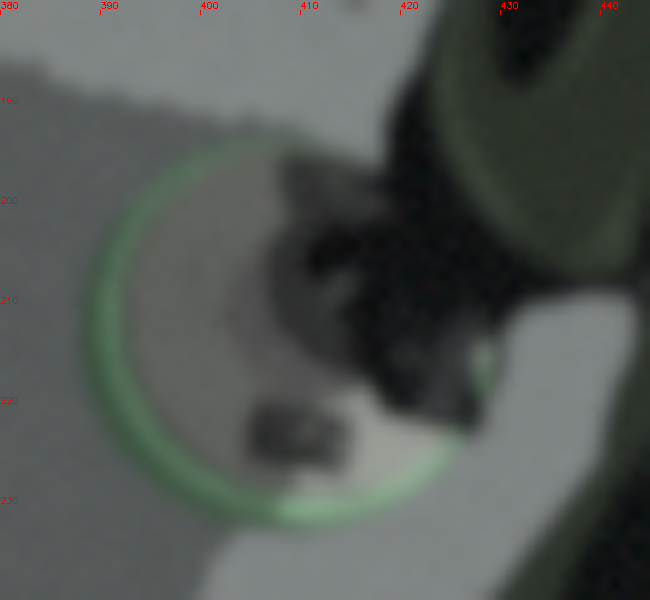

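View pics/c24.png

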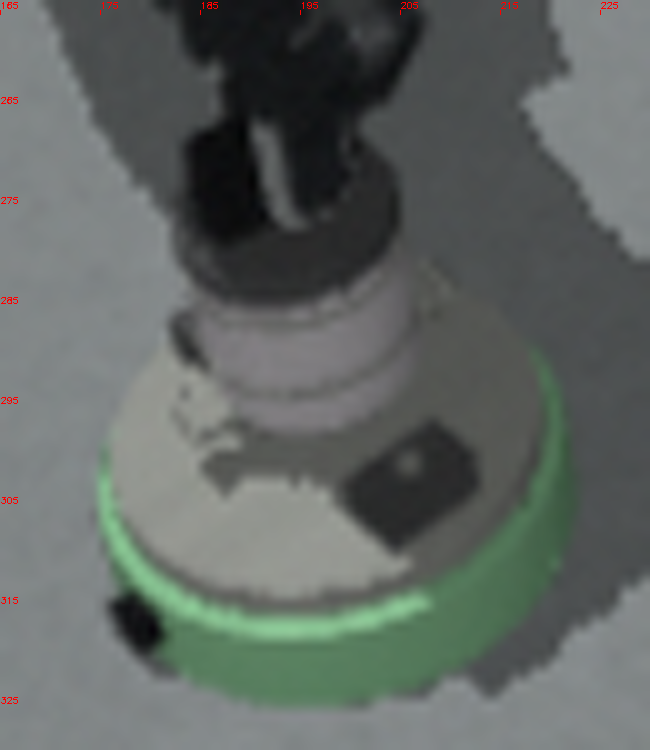

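```bash
cat > m4.py <<'E'
from ov import *
import sys
fn,out,x,y,u,yaw=sys.argv[1],sys.argv[2],*map(float,sys.argv[3:7])
s=cv2.imread(fn)
lab=cv2.cvtColor(s,cv2.COLOR_BGR2LAB);lab[:,:,0]=cv2.createCLAHE(3,(8,8)).apply(lab[:,:,0]);s=cv2.cvtColor(lab,cv2.COLOR_LAB2BGR)
it=can([x,y],np.radians(yaw),u,.027,.055,(0,0,255))+station([.5615,-.2606],np.radians(-4),(255,255,0))
W=(168,260,58,60)
overlay(s,"scene",W,12,out+"a.png",it)
overlay(s,"scene",W,12,out+"b.png",[])
E
python3 m4.py pics/s11.png d1 .5615 -.2606 .0588 82
```

```text
(no output)
```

View pics/d1a.png

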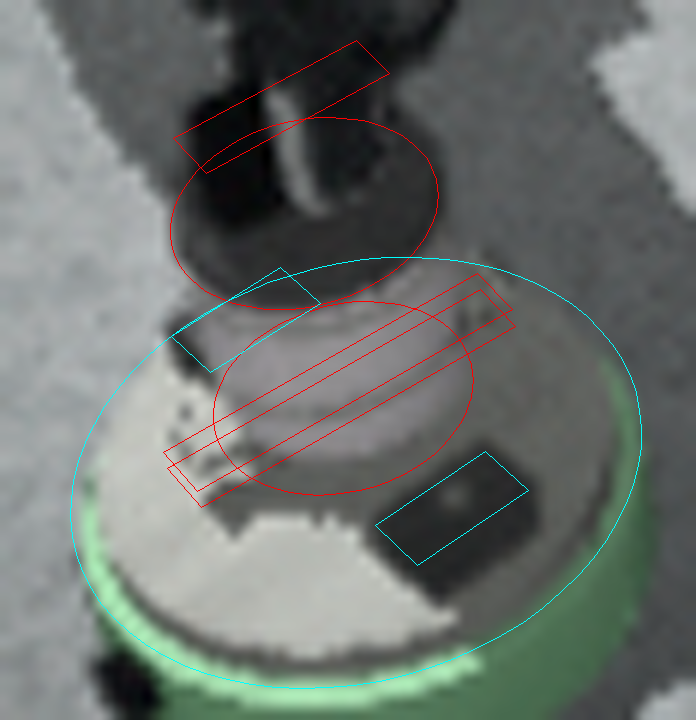

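View pics/d1b.png

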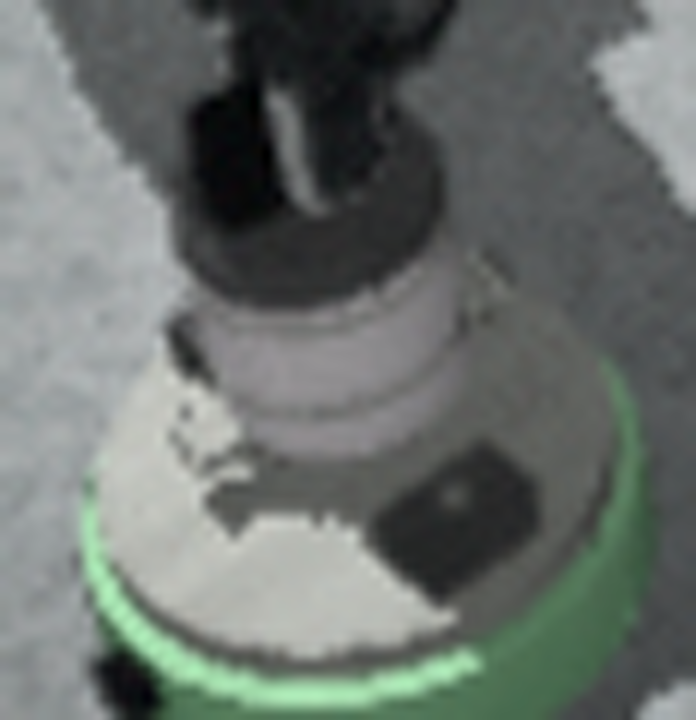

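```bash
python3 - <<'E'
from ov import *
c=[.4575,.234];
for z in(.06,.005): q=projs("scene",circ(c,.027,z));print(z,q.min(0),q.max(0))
c=[.556,-.2575]
for z in(.135,.04): q=projs("scene",circ(c,.023,z));print(z,q.min(0),q.max(0))
s=cv2.imread("pics/scene0.png")
it=can([.464,.2303],np.radians(137),.005,.027,.055,(0,0,255))
overlay(s,"scene",(265,170,60,55),12,"d2a.png",it)
it=can([.5599,-.2592],np.radians(79),.04,.023,.095,(0,0,255))+station([.5615,-.2606],np.radians(-4),(255,255,0))
overlay(s,"scene",(168,250,58,70),11,"d3a.png",it)
E
```

```text
0.06 [285.01976233 187.47371198] [301.23197457 196.65871977]
0.005 [285.37136187 200.70166065] [301.21943546 210.07192809]
0.135 [181.54243432 262.5912683 ] [200.72074608 276.03622216]
0.04 [187.71022914 289.11618177] [205.87161448 302.75392976]
```

View pics/d2a.png

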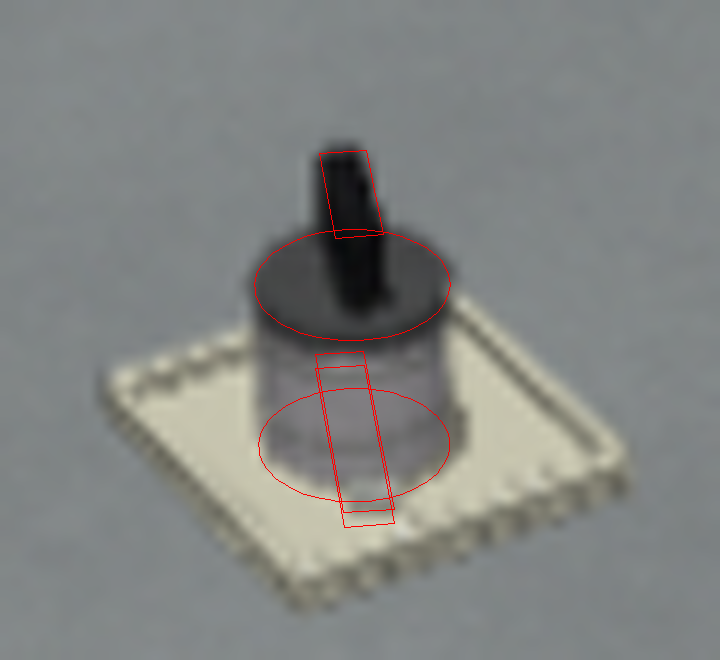

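View pics/d3a.png

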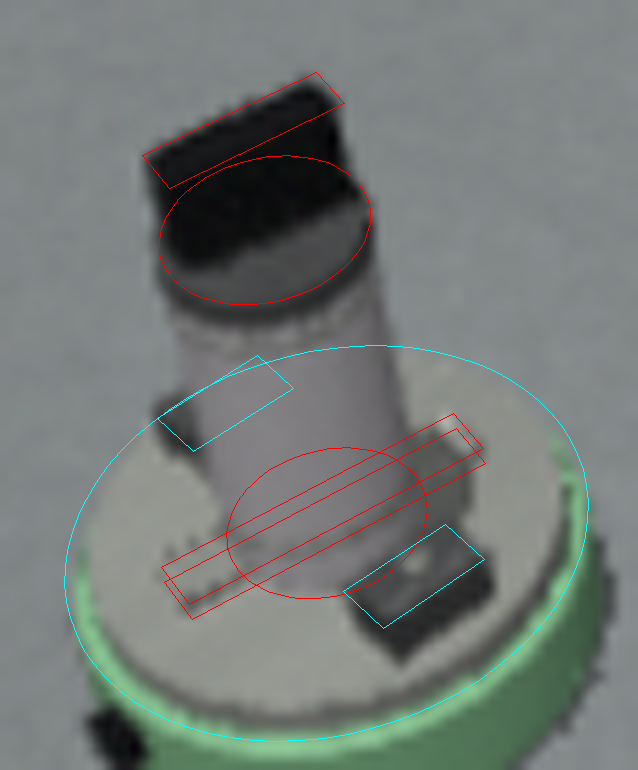

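```bash
python3 - <<'E'
from ov import *
def en(s):
    lab=cv2.cvtColor(s,cv2.COLOR_BGR2LAB);lab[:,:,0]=cv2.createCLAHE(3,(8,8)).apply(lab[:,:,0]);return cv2.cvtColor(lab,cv2.COLOR_LAB2BGR)
t=en(cv2.imread("pics/t5.png"))
S=station([.5528,-.2577],np.radians(-3.7),(255,255,0))
W=(385,188,50,48)
overlay(t,"top",W,14,"e1.png",S+can([.5531,-.2513],np.radians(82),.0588,.027,.055,(0,0,255)))
t=en(cv2.imread("pics/top0.png"))
overlay(t,"top",W,14,"e2.png",S+can([.5527,-.2565],np.radians(81.5),.04,.023,.095,(0,0,255)))
E
```

```text
(no output)
```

View pics/e1.png

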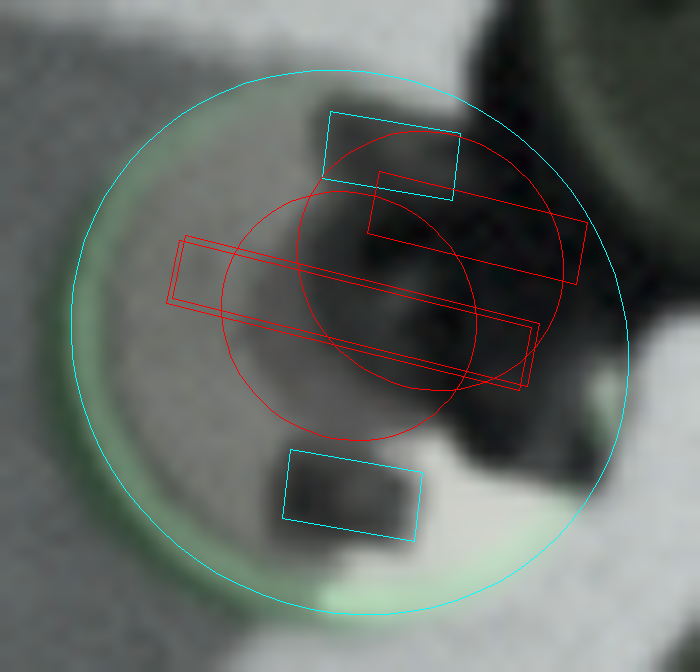

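View pics/e2.png

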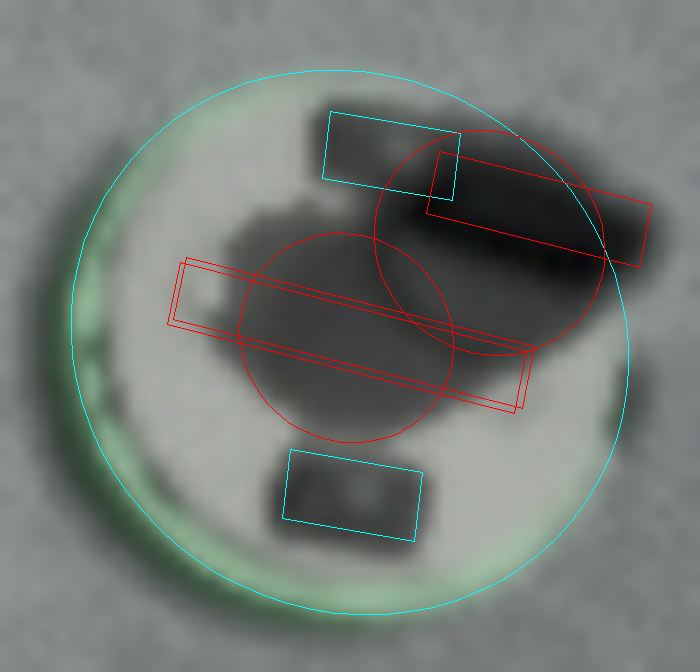

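jog_arm(increments=[-0.28,0.14,0,0,0,0,1,-0.28,0.14,0.3,0,0,0,1,-0.28,0.14,0.5,0,0,0,1,-0.28,0.14,0.7,0,0,0,1,-0.28,0.14,0.9,0,0,0,1,-0.28,0.14,0.9,0,0,0,1])

```text
clock: 13.3
tool_pos: [0.5539, -0.2541, 0.108]
eef_rot: [-180.0, -0.0, 82.1]
wrist_force: [0.1, -0.0, -4.4]
opening: 0.0116
```

jog_arm(increments=[0,0,0.3,0,0,0,1,0,0,0.4,0,0,0,1,0,0.1,0.4,0,0,0,1,0,0.1,0.4,0,0,0,1])

```text
clock: 13.7
tool_pos: [0.5552, -0.2544, 0.1043]
eef_rot: [180.0, -0.0, 82.1]
wrist_force: [-0.0, 0.3, -4.5]
opening: 0.0116
```

jog_arm(increments=[0,0.05,0,0,0,0,1,0,0.1,0,0,0,0,1,0,0.1,0,0,0,0,1])

```text
clock: 14.0
tool_pos: [0.5561, -0.2545, 0.1043]
eef_rot: [180.0, -0.0, 82.0]
wrist_force: [0.3, -0.7, -3.9]
opening: 0.0117
```

jog_arm(increments=[0,0.05,0,0,0,0,1,0,0.1,0,0,0,0,1,0,0.1,0,0,0,0,1])

```text
clock: 14.3
tool_pos: [0.5571, -0.2547, 0.1043]
eef_rot: [-180.0, -0.0, 82.0]
wrist_force: [-0.1, 0.6, -4.1]
opening: 0.0116
```

jog_arm(increments=[0,0.05,0,0,0,0,1,0,0.1,0,0,0,0,1,0,0.1,0,0,0,0,1])

```text
clock: 14.6
tool_pos: [0.5581, -0.2548, 0.1043]
eef_rot: [-180.0, -0.0, 82.0]
wrist_force: [0.2, 0.4, -3.0]
opening: 0.0114
```

jog_arm(increments=[0,0.05,0,0,0,0,1,0,0.1,0,0,0,0,1,0,0.1,0,0,0,0,1])

```text
clock: 14.9
tool_pos: [0.559, -0.2549, 0.1043]
eef_rot: [-180.0, -0.0, 82.0]
wrist_force: [-0.3, -0.1, -3.9]
opening: 0.0116
```

jog_arm(increments=[0,0.05,0,0,0,0,1,0,0.1,0,0,0,0,1,0,0.1,0,0,0,0,1])

```text
clock: 15.2
tool_pos: [0.5599, -0.2551, 0.1043]
eef_rot: [-180.0, -0.0, 82.1]
wrist_force: [-0.6, 0.6, -3.0]
opening: 0.0116
```

```bash
python3 -c "
from h import *
s=cams.capture('scene');cv2.imwrite('pics/s12.png',s);crop(s,165,255,65,75,10,'c25.png')
t=cams.capture('top');cv2.imwrite('pics/t6.png',t)
goto(.5528,-.2577,.1043,83)"
```

```text
t 15.3 pos [ 0.5599 -0.2551  0.1043] rot [-1.7999e+02 -1.0000e-02  8.2050e+01] j7 -0.3 F [-0.  -0.6 -3.2] op 0.0115
dcm [-0.359 -0.669 -0.004] len 0.76 rv [-0.01 -0.01 -0.95]
```

View pics/c25.png

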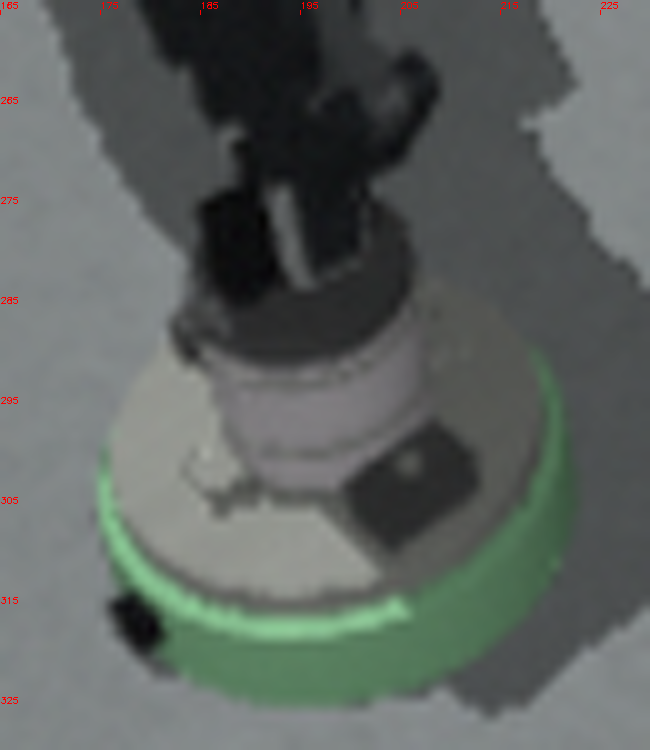

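jog_arm(increments=[0,0.05,0,0,0,0,1,0,0.1,0,0,0,0,1,0,0.1,0,0,0,0,1])

```text
clock: 15.6
tool_pos: [0.5604, -0.2552, 0.1042]
eef_rot: [-179.9, -0.0, 82.0]
wrist_force: [-5.5, 0.9, -1.5]
opening: 0.0116
```

jog_arm(increments=[0,0.05,0,0,0,0,1,0,0.1,0,0,0,0,1,0,0.1,0,0,0,0,1])

```text
clock: 15.9
tool_pos: [0.5608, -0.2552, 0.1041]
eef_rot: [-179.8, -0.0, 82.0]
wrist_force: [-9.1, 1.8, 1.8]
opening: 0.0113
```

jog_arm(increments=[0,-0.3,0,0,0,0,1,0,-0.6,0,0,0,0,1,0,-0.75,0,0,0,0,1,0,-0.75,0,0,0,0,1])

```text
clock: 16.3
tool_pos: [0.5546, -0.2544, 0.1044]
eef_rot: [180.0, -0.0, 82.0]
wrist_force: [-0.9, 0.3, -3.7]
opening: 0.0112
```

jog_arm(increments=[0,-0.05,0,0,0,0,1,0,-0.1,0,0,0,0,1,0,-0.1,0,0,0,0,1])

```text
clock: 16.6
tool_pos: [0.5536, -0.2542, 0.1043]
eef_rot: [180.0, -0.0, 82.1]
wrist_force: [0.4, -0.3, -4.7]
opening: 0.0117
```

jog_arm(increments=[0,-0.05,0,0,0,0,1,0,-0.1,0,0,0,0,1,0,-0.1,0,0,0,0,1])

```text
clock: 16.9
tool_pos: [0.5529, -0.2541, 0.1044]
eef_rot: [180.0, -0.0, 82.1]
wrist_force: [3.2, -0.2, -4.6]
opening: 0.0118
```

jog_arm(increments=[0,0.2,0,0,0,0,1,0,0.4,0,0,0,0,1,0,0.4,0.2,0,0,0,1,0,0.4,0.4,0,0,0,1,0,0.4,0.5,0,0,0,1,0,0.4,0.5,0,0,0,1])

```text
clock: 17.5
tool_pos: [0.5564, -0.2546, 0.0991]
eef_rot: [-180.0, -0.0, 82.0]
wrist_force: [-0.2, -0.7, -4.5]
opening: 0.0115
```

jog_arm(increments=[0,0,0.05,0,0,0,1,0,0,0.08,0,0,0,1,0,0,0.08,0,0,0,1])

```text
clock: 17.8
tool_pos: [0.5565, -0.2546, 0.0985]
eef_rot: [-180.0, -0.0, 82.0]
wrist_force: [0.3, -0.2, -4.5]
opening: 0.0117
```

jog_arm(increments=[0,0,0.05,0,0,0,1,0,0,0.1,0,0,0,1,0,0,0.1,0,0,0,1])

```text
clock: 18.1
tool_pos: [0.5568, -0.2546, 0.0982]
eef_rot: [179.9, 0.0, 82.1]
wrist_force: [-0.4, 0.9, 7.0]
opening: 0.0117
```

```bash
python3 -c "
from h import *
s=cams.capture('scene');cv2.imwrite('pics/s13.png',s);crop(s,165,255,65,75,10,'c26.png')
t=cams.capture('top');cv2.imwrite('pics/t7.png',t);crop(t,380,180,65,60,10,'c27.png')
goto(.5566,-.2546,.098,83)"
```

```text
t 18.2 pos [ 0.5569 -0.2546  0.0981] rot [1.7995e+02 1.0000e-02 8.2050e+01] j7 -0.6 F [-1.5  0.5  7.6] op 0.0112
dcm [ 0.    -0.026  0.015] len 0.03 rv [ 0.05  0.01 -0.95]
```

View pics/c26.png

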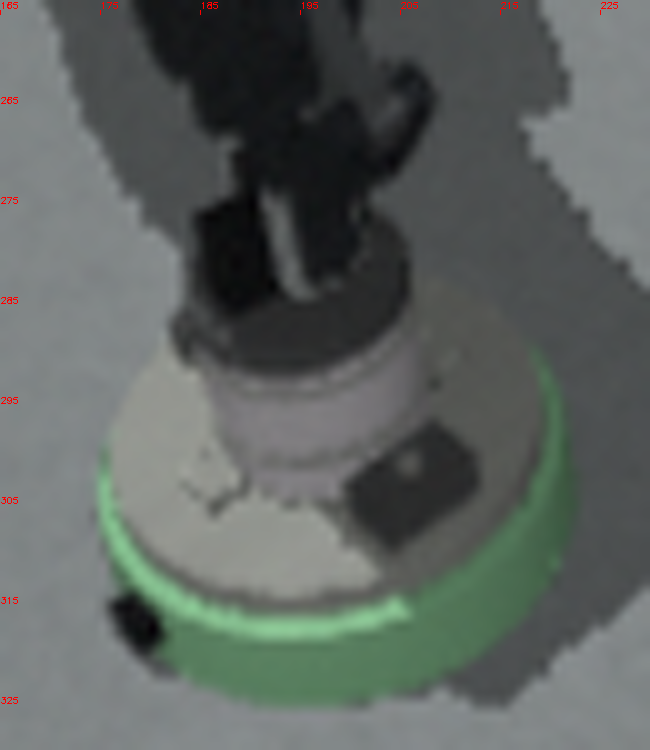

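View pics/c27.png

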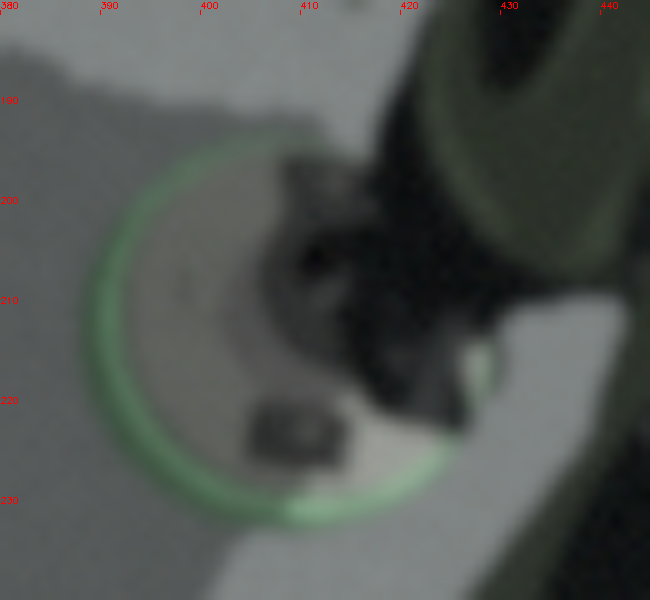

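jog_arm(increments=[0,0,-0.06,0,0,0,1,-0.005,0.07,-0.06,0,0,8,1,-0.019,0.138,-0.06,0,0,16,1,-0.043,0.203,-0.06,0,0,24,1,-0.076,0.265,-0.06,0,0,32,1,-0.117,0.321,-0.06,0,0,40,1,-0.117,0.321,-0.06,0,0,40,1])

```text
clock: 18.9
tool_pos: [0.5596, -0.2562, 0.0982]
eef_rot: [180.0, 0.0, 41.9]
wrist_force: [-0.2, 1.3, 1.3]
opening: 0.0118
```

```bash
python3 -c "
from h import *
s=cams.capture('scene');cv2.imwrite('pics/s14.png',s);crop(s,165,255,65,75,10,'c28.png')
goto(.5566,-.2546,.098,-4);print(sense()['ft_torque'])"
```

```text
t 18.95 pos [ 0.5597 -0.2561  0.0982] rot [179.99   0.    42.23] j7 -29.7 F [-0.4  0.9  1.4] op 0.0118
dcm [-0.13  -0.317  0.021] len 0.34 rv [ 1.000e-02 -0.000e+00  4.623e+01]
[ 0.13999019  0.23814926 -0.01043934]
```

View pics/c28.png

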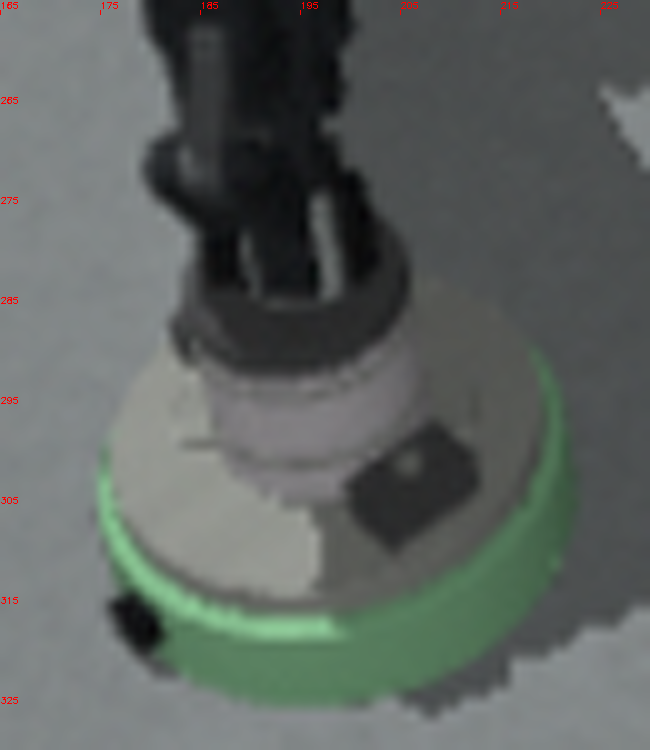

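jog_arm(increments=[-0.005,0.07,0,0,0,8,1,-0.019,0.138,0,0,0,16,1,-0.043,0.203,0,0,0,24,1,-0.076,0.265,0,0,0,32,1,-0.117,0.321,0,0,0,40,1,-0.14,0.347,0,0,0,44,1,-0.14,0.347,0,0,0,44,1])

```text
clock: 19.65
tool_pos: [0.5609, -0.2593, 0.0982]
eef_rot: [-180.0, 0.0, -1.8]
wrist_force: [-0.5, 2.2, 3.8]
opening: 0.0117
```

```bash
python3 -c "
from h import *
goto(.5566,-.2546,.098,-4);print(sense()['ft_torque'])"
```

```text
t 19.65 pos [ 0.5609 -0.2593  0.0982] rot [-1.7997e+02  1.0000e-02 -1.7800e+00] j7 -61.4 F [-0.5  2.2  3.8] op 0.0117
dcm [-0.445 -0.455  0.018] len 0.64 rv [-0.03  0.01  2.22]
[0.81390687 0.15943635 0.05824476]
```

jog_arm(increments=[0,0.017,0,0,0,2,1,0,0.026,0,0,0,3,1,0,0.026,0,0,0,3,1])

```text
clock: 19.95
tool_pos: [0.5608, -0.2597, 0.0981]
eef_rot: [-180.0, 0.0, -4.9]
wrist_force: [-1.9, 4.2, 5.2]
opening: 0.0114
```

```bash
python3 -c "
from h import *
s=sense();print(s['ft_torque'],s['eef_rot'],s['wrist_force'])"
```

```text
[1.2548659  0.39131586 0.14383684] [-1.79962051e+02  5.31262747e-03 -4.90245258e+00] [-1.92740102  4.24788565  5.23888727]
```

jog_arm(increments=[0,0.017,0,0,0,2,1,0,0.026,0,0,0,3,1,0,0.026,0,0,0,3,1])

```text
clock: 20.25
tool_pos: [0.5612, -0.2591, 0.0982]
eef_rot: [-179.9, -0.0, -7.8]
wrist_force: [-1.8, 7.9, 6.4]
opening: 0.0116
```

```bash
python3 -c "
from h import *
s=cams.capture('scene');cv2.imwrite('pics/s15.png',s);crop(s,165,255,65,75,10,'c29.png')
s=sense();print(s['ft_torque'],s['eef_rot'],s['wrist_force'])"
```

```text
[2.07224001 0.12089546 0.94923009] [-1.79911009e+02  2.88731784e-03 -7.78249864e+00] [-0.75892521  8.81630648  6.59537985]
```

View pics/c29.png

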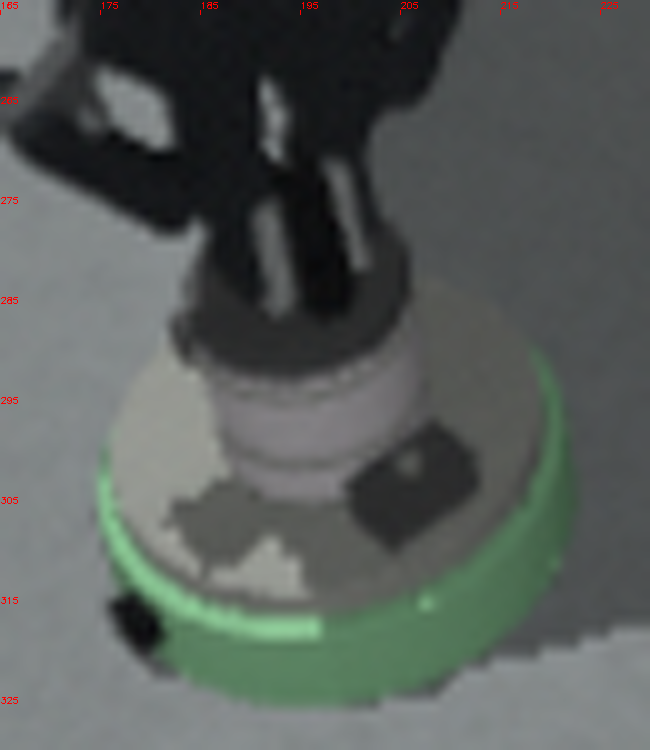

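jog_arm(increments=[0,0,0,0,0,0,-1,0,0,0,0,0,0,-1,0,0,0,0,0,0,-1,0,0,0,0,0,0,-1,0,0,-1,0,0,0,-1,0,0,-3,0,0,0,-1,0,0,-6,0,0,0,-1,0,0,-9,0,0,0,-1,0,0,-10,0,0,0,-1,0,0,-10,0,0,0,-1])

```text
clock: 21.3
tool_pos: [0.5613, -0.2605, 0.1998]
eef_rot: [180.0, -0.1, -8.0]
wrist_force: [-0.3, -0.4, -0.7]
opening: 0.0856
```

```bash
python3 -c "
from h import *
s=cams.capture('scene');cv2.imwrite('pics/s16.png',s);crop(s,165,245,65,75,10,'c30.png')
goto(.6436,-.0135,.2,99.7)"
```

```text
t 21.35 pos [ 0.5608 -0.2602  0.1983] rot [-1.80e+02 -3.00e-02 -7.95e+00] j7 -67.2 F [-0.3 -0.8 -1.5] op 0.0855
dcm [  4.789 -25.58   -0.167] len 26.03 rv [-2.000e-02 -2.000e-02  7.235e+01]
```

View pics/c30.png

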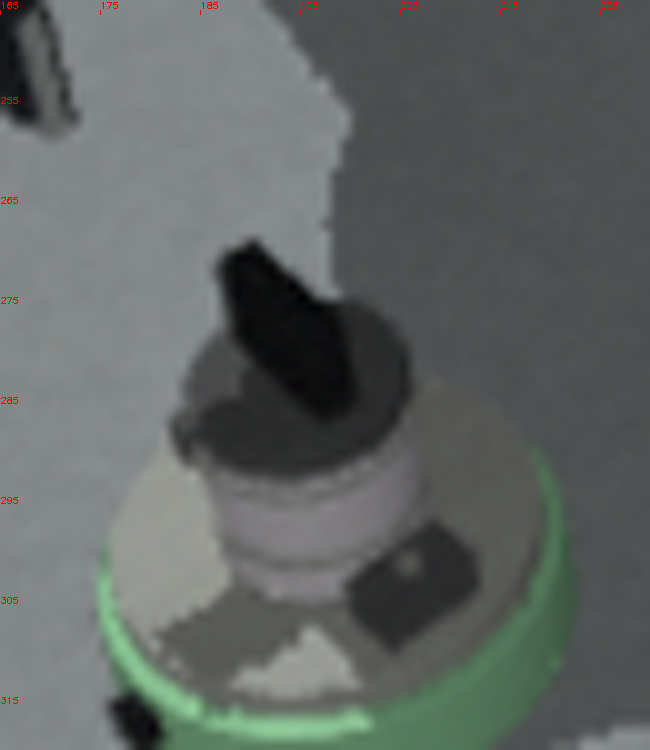

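jog_arm(increments=[4.8,-25.6,0.2,0,0,-107.6,-1,4.8,-25.6,0.2,0,0,-107.6,-1,4.8,-25.6,0.2,0,0,-107.6,-1,4.8,-25.6,0.2,0,0,-107.6,-1,4.8,-25.6,0.2,0,0,-107.6,-1,4.8,-25.6,0.2,0,0,-107.6,-1,4.8,-25.6,0.2,0,0,-107.6,-1,4.8,-25.6,0.2,0,0,-107.6,-1,4.8,-25.6,0.2,0,0,-107.6,-1,4.8,-25.6,0.2,0,0,-107.6,-1,4.8,-25.6,0.2,0,0,-107.6,-1,4.8,-25.6,0.2,0,0,-107.6,-1])

```text
clock: 22.55
tool_pos: [0.6433, -0.0132, 0.1948]
eef_rot: [-179.9, -0.0, 95.6]
wrist_force: [0.2, -0.4, 0.3]
opening: 0.0857
```

```bash
python3 -c "
from h import *
goto(.6436,-.0135,.1034,99.7)"
```

```text
t 22.55 pos [ 0.6433 -0.0132  0.1948] rot [-1.7989e+02 -4.0000e-02  9.5550e+01] j7 -5.7 F [ 0.2 -0.4  0.3] op 0.0857
dcm [-0.035  0.048  9.136] len 9.14 rv [-0.11 -0.04 -4.15]
```

jog_arm(increments=[0,0,0,0,0,-4.1,-1,0,0,1,0,0,-4.1,-1,0,0,2,0,0,-4.1,-1,0,0,2,0,0,-4.1,-1])

```text
clock: 22.95
tool_pos: [0.6428, -0.0133, 0.1737]
eef_rot: [-179.8, -0.0, 99.2]
wrist_force: [0.3, -0.6, 0.5]
opening: 0.0855
```

```bash
python3 -c "
from h import *
goto(.6436,-.0135,.1034,99.7)
s=cams.capture('scene');cv2.imwrite('pics/s17.png',s);crop(s,225,175,120,115,6,'c31.png')"
```

```text
t 22.95 pos [ 0.6428 -0.0133  0.1737] rot [-1.7981e+02 -3.0000e-02  9.9180e+01] j7 -3.2 F [ 0.3 -0.6  0.5] op 0.0855
dcm [-0.034  0.096  7.034] len 7.03 rv [-0.19 -0.03 -0.52]
```

View pics/c31.png

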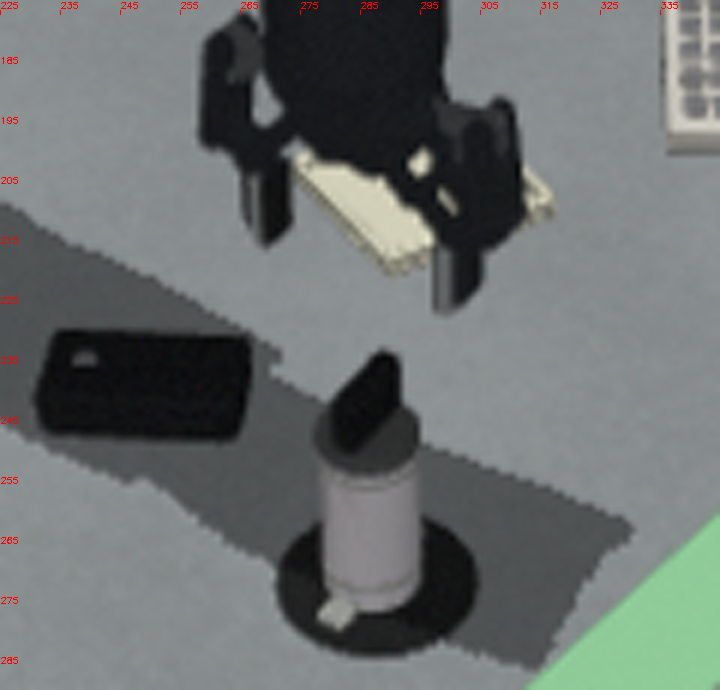

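jog_arm(increments=[0,0.05,2,-0.15,0,-0.5,-1,0,0.05,4.5,-0.15,0,-0.5,-1,0,0.05,6.3,-0.15,0,-0.5,-1,0,0.05,6.95,-0.15,0,-0.5,-1,0,0.05,6.95,-0.15,0,-0.5,-1,0,0.05,6.95,-0.15,0,-0.5,1,0,0.05,6.95,-0.15,0,-0.5,1,0,0.05,6.95,-0.15,0,-0.5,1,0,0.05,6.95,-0.15,0,-0.5,1,0,0.05,6.95,-0.15,0,-0.5,1,0,0.05,6.95,-0.15,0,-0.5,1], newtons=80)

```text
clock: 24.1
tool_pos: [0.6445, -0.0132, 0.107]
eef_rot: [179.8, -0.0, 99.8]
wrist_force: [0.6, -0.1, 4.5]
opening: 0.0116
```

jog_arm(increments=[0,0,-0.3,0,0,0,1,0,0,-1.2,0,0,0,1,0,0,-3,0,0,0,1,0,0,-4.8,0,0,0,1,0,0,-5.7,0,0,0,1,0,0,-6,0,0,0,1,0,0,-6,0,0,0,1])

```text
clock: 24.8
tool_pos: [0.644, -0.0133, 0.1665]
eef_rot: [179.9, -0.0, 99.8]
wrist_force: [-0.4, 0.3, -4.9]
opening: 0.0114
```

```bash
python3 -c "
from h import *
a=np.mean([unproj('top',*p,.014) for p in((237.5,202.75),(269,217.5),(253.75,249.6),(221.5,234.75))],0)
b=np.mean([unproj('scene',*p,.014) for p in((272.9,201.6),(317,208.7))],0)
c=(a+b)/2;print(a,b,c)
d=.0; goto(c[0],c[1],.1665,130)"
```

```text
[0.4580164  0.23158668 0.014     ] [0.46835996 0.22866944 0.014     ] [0.46318818 0.23012806 0.014     ]
t 24.8 pos [ 0.644  -0.0133  0.1665] rot [179.86  -0.    99.78] j7 -2.9 F [-0.4  0.3 -4.9] op 0.0114
dcm [ 27.063 -13.679  -0.032] len 30.32 rv [ 1.300e-01  3.000e-02 -3.022e+01]
```

jog_arm(increments=[0.8,-0.4,0,0,0,-1,1,3,-1.5,0,0,0,-3.5,1,6.5,-3.3,0,0,0,-7.5,1,10.3,-5.2,0,0,0,-11.5,1,14.1,-7.1,0,0,0,-15.5,1,17.9,-9,0,0,0,-20,1,21.5,-10.9,0,0,0,-24,1,24.5,-12.4,0,0,0,-27.5,1,26.3,-13.3,0,0,0,-29.5,1,27,-13.65,0,0,0,-30,1,27,-13.65,0,0,0,-30,1,27,-13.65,0,0,0,-30,1])

```text
clock: 26.0
tool_pos: [0.464, 0.2287, 0.1661]
eef_rot: [179.9, 0.1, 129.7]
wrist_force: [0.2, -0.9, -4.3]
opening: 0.0111
```

```bash
python3 -c "
from h import *
goto(.4632,.2301,.109,130)
s=cams.capture('scene');cv2.imwrite('pics/s18.png',s);crop(s,250,120,90,110,6,'c32.png')"
```

```text
t 26.0 pos [0.464  0.2287 0.1661] rot [1.7990e+02 1.0000e-01 1.2971e+02] j7 -10.4 F [ 0.2 -0.9 -4.3] op 0.0111
dcm [0.171 0.014 5.707] len 5.71 rv [ 0.1   0.1  -0.29]
```

View pics/c32.png

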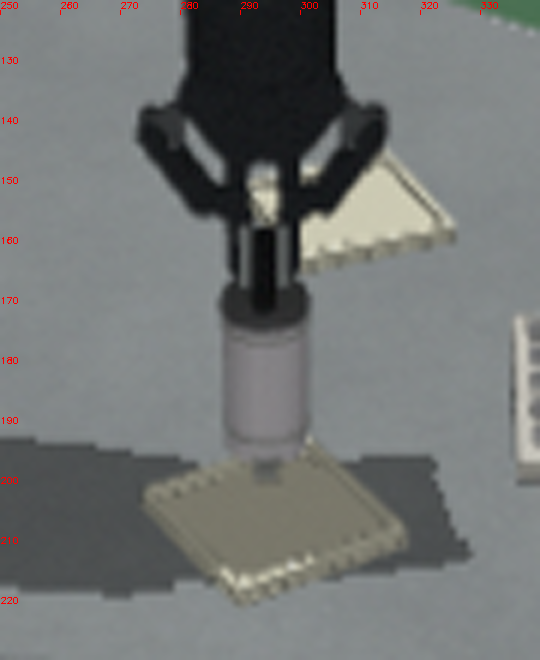

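Centred above the tray; lowering.

jog_arm(increments=[0.1,0,0.7,0,0,0,1,0.1,0,2,0,0,0,1,0.1,0,3.5,0,0,0,1,0.1,0,4.6,0,0,0,1,0.1,0,5.2,0,0,0,1,0.1,0,5.4,0,0,0,1,0.1,0,5.5,0,0,0,1,0.1,0,5.5,0,0,0,1])

```text
clock: 26.85
tool_pos: [0.4633, 0.2304, 0.1115]
eef_rot: [179.8, 0.1, 129.8]
wrist_force: [-0.2, 1.2, -4.0]
opening: 0.0112
```

jog_arm(increments=[0,0,0.1,0,0,0,1,0,0,0.2,0,0,0,1,0,0,0.2,0,0,0,1])

```text
clock: 27.15
tool_pos: [0.4632, 0.2304, 0.1093]
eef_rot: [179.9, 0.1, 129.8]
wrist_force: [-0.4, -0.5, -5.2]
opening: 0.0115
```

jog_arm(increments=[0,0,0.06,0,0,0,1,0,0,0.12,0,0,0,1,0,0,0.12,0,0,0,1])

```text
clock: 27.45
tool_pos: [0.4632, 0.2304, 0.1081]
eef_rot: [179.9, 0.1, 129.8]
wrist_force: [0.5, -0.1, -4.0]
opening: 0.0114
```

jog_arm(increments=[0,0,0.05,0,0,0,1,0,0,0.1,0,0,0,1,0,0,0.1,0,0,0,1])

```text
clock: 27.75
tool_pos: [0.4635, 0.2305, 0.108]
eef_rot: [179.8, 0.1, 129.8]
wrist_force: [-2.4, -2.7, 17.3]
opening: 0.0114
```

Contact with the floor. Release and rise.

jog_arm(increments=[0,0,-0.05,0,0,0,1,0,0,-0.05,0,0,0,-1,0,0,-0.05,0,0,0,-1,0,0,-0.05,0,0,0,-1,0,0,-0.05,0,0,0,-1,0,0,-1,0,0,0,-1,0,0,-3.5,0,0,0,-1,0,0,-7,0,0,0,-1,0,0,-9,0,0,0,-1,0,0,-9.5,0,0,0,-1,0,0,-9.5,0,0,0,-1])

```text
clock: 28.85
tool_pos: [0.4631, 0.2303, 0.2027]
eef_rot: [179.8, 0.1, 129.8]
wrist_force: [0.5, 0.6, -0.3]
opening: 0.0858
```

```bash
python3 -c "
from h import *
s=cams.capture('scene');cv2.imwrite('pics/s19.png',s)
t=cams.capture('top');cv2.imwrite('pics/t8.png',t);crop(t,215,180,240,60,3,'c33.png')
crop(s,165,240,65,75,10,'c34.png')
print(sense()['clock'],sense()['wrist_force'])"
```

```text
28.95 [ 0.30929269 -0.29897172  0.06379184]
```

View pics/s19.png

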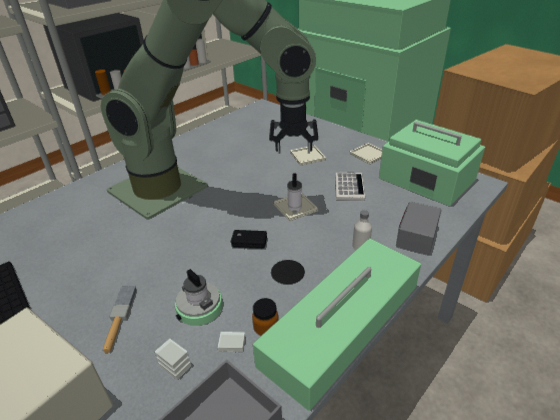

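View pics/t8.png

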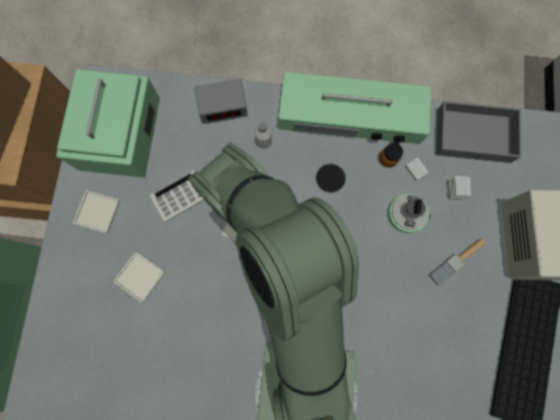

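View pics/c34.png

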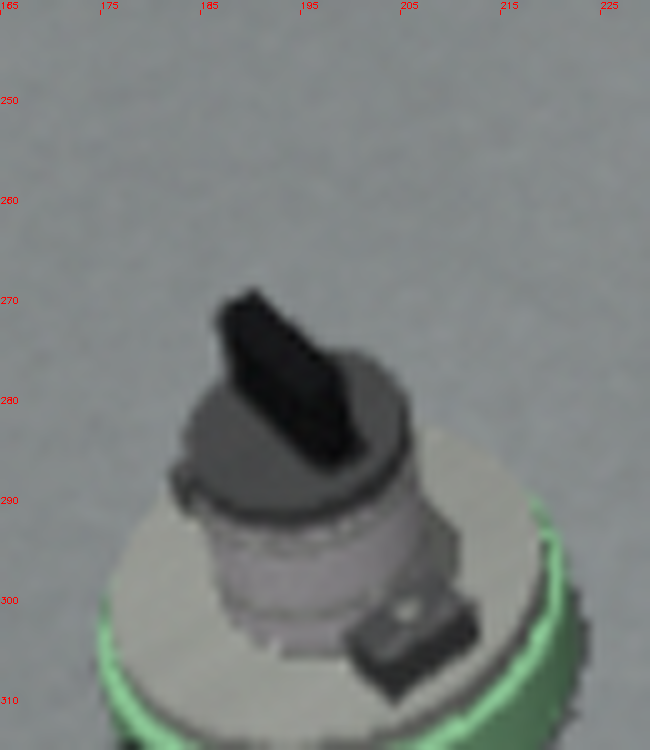

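```bash
cat > m5.py <<'E'
from h import *
I={"top":cv2.imread("pics/t8.png"),"scene":cv2.imread("pics/s19.png")}
W={"top":(404,192,24,26),"scene":(182,265,22,26)}
for v in(("top",),("scene",)):
    c=[.5528,-.2577] if v[0]=="top" else [.5615,-.2606]
    r=fitbar(I,c,np.radians(-7),.095,W,views=v);print(v,r.x[:2].round(4),np.degrees(r.x[2]).round(1),r.fun,"rel mm",((r.x[:2]-c)*1000).round(1))
r=fitbar(I,[.463,.23],np.radians(130),.10,{"scene":(284,168,24,24)},views=("scene",));print("tall",r.x,"rel tray scene",r.x[:2]-[.4684,.2287])
E
python3 m5.py
```

```text
('top',) [ 0.5529 -0.2575] -7.8 12.552978515625 rel mm [0.1 0.2]
('scene',) [ 0.5619 -0.2594] -10.4 16.3369140625 rel mm [0.4 1.2]
tall [0.47159907 0.22328599 2.27771486] rel tray scene [ 0.00319907 -0.00541401]
```

```bash
python3 -c "
from workcell import workorder,sense
print(workorder.hand_in());print(sense()['clock'])"
```

```text
the job is handed in; nothing more can be done
None
the job is handed in; nothing more can be done
```

The swap is done and handed in at about 29 s of the 64 s allowed. I parked the tall canister on the pad, moved the short one into the station and locked it clockwise, then set the tall one in the nearest tray.

**Short canister:**
- It sits within about 1 mm of the station's axis in both camera views.
- I lowered it until it touched the plate, then turned it until the torque rose, which I took as the stop. That was at a tool yaw of about -7.8 degrees.
- Image fits put the bar about 4 to 6 degrees past the claw line, against the 11 degrees allowed. The stop should be about 3 degrees past, so the fit or the grip has a little slop.

**Tall canister:**
- It stands upright in the tray, about 6 mm from its centre against the 25 mm allowed. I lowered it onto the floor until it made contact. Only the scene camera could see it, because the arm hid it from the top view.

**Everything else:**
- In the last pictures the other objects look unmoved. I judged this by eye only. The gripper is open and clear of everything.

**Disagreement:** the two cameras disagreed by about 8 to 10 mm in x, far more than the stated 2 mm. I did not trust either one for centring. I found the station's x by touching both claws lightly and centring between them, and that came out midway between the two camera readings. Its y, and the tray's centre, rest on the images.

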